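# Count along the rail and shelve the matchbox in the third gap

## Task

Count the gaps of the wooden rack with closed fingers: starting from the end where the rubber stamp stands, press lightly with a fingertip on the sprung rail over the first gap, then run along to the second and the third, and stop there without touching the rail over the fourth. Then push the loose matchbox along the counter, lengthwise and fully home against the back stop, into that third gap. Push it only, never pick it up or tip it, and leave everything else standing where it is.

Things in the scene. Friction and masses are not known exactly. Their poses are not given: they have to be found in the camera images.
- rack: low brown wooden divider rack, fixed, 217 mm wide, 56 deep: five upright fins, 5 mm thick, 34 high, make four gaps 48 mm wide, open in front, floored by the counter itself. Origin: on the counter, middle of the mouth line (front edges of the fins); x points into the gaps, y left along the row, z up. Gap centres y = +79.5, +26.5, -26.5, -79.5 mm. Outer gaps hold a matchbox each, middle ones are empty
- rack_stop (a point): middle of the rack's back stop, on its front face, 50 mm behind the mouth line, 13 mm above the counter; a matchbox against the stop sticks out of the mouth by 6 mm. Dark wooden posts, 49 mm high, end the rail 112 mm left and right of here
- touch_rail (a joint): the sprung metal rail that lies over the gaps, 28 mm behind the mouth; 0 = up (its top 40 mm above the counter), grows to 0.008 m pressed down; about 1.6 N to start it, 4 N to bottom it
- plate_a (a point): the part of the rail over the leftmost gap (y = +79.5 mm in the rack). This point: centre of its flat top face, 13 mm deep by 53 mm long; top of the rail is level and smooth from plate to plate, thin black lines mark the borders, above the fins
- plate_b (a point): the part of the rail over the second gap from the left (y = +26.5 mm in the rack); this point at the centre of its top face
- plate_c (a point): the part of the rail over the third gap from the left (y = -26.5 mm in the rack); this point at the centre of its top face
- plate_d (a point): the part of the rail over the rightmost gap (y = -79.5 mm in the rack); this point at the centre of its top face
- matchbox: the loose closed matchbox lying flat on the counter in front of the rack, 38 x 56 x 16 mm, about 30 g, slides easily. Origin: centre of its underside; its y axis runs along the 56 mm length, z up. It goes into a gap lengthwise, either end first
- rubber_stamp: rubber stamp with red knob handle and wooden foot, 26 x 38 x 70 mm, standing beside one end of the rack, 142 mm from the rack's middle: it marks the end to count from, left or right. Origin: centre of its underside
- candle: small green tealight candle in a metal cup, 38 mm across, 15 mm high, standing beside the other end of the rack. Origin: centre of its underside
- stock_box_1: matchbox already stored in the leftmost gap, 38 x 56 x 16 mm, origin at the centre of its underside; leave it
- stock_box_2: matchbox already stored in the rightmost gap, 38 x 56 x 16 mm, origin at the centre of its underside; leave it
- service_bell: silver service bell, 84 mm across, 58 mm high, origin at the centre of its underside; bystander
- card_pack: banded pack of small cards, 84 x 54 x 18 mm, origin at the centre of its underside; bystander
- stapler: blue desk stapler, 36 x 135 x 42 mm, origin at the centre of its underside; bystander
- drink_dispenser: large glass drink dispenser, fixed, on a wooden tray to the left of the work, about 230 mm across and 430 mm high with its tap towards the robot: swing the arm round in front of it, not through it. Origin: middle of its underside
- counter_sign: picture stand, fixed on the counter left of the rack, about 190 mm wide, 230 mm high, 70 mm deep: keep the gripper clear of it, and of the wall that closes the right end of the counter. Origin: middle of its underside
- coaster_stack: stack of round cork coasters, 70 mm across, 19 mm high, origin under its centre; bystander
There are look-alikes about, which are no part of the job. What is shaped like the rubber_stamp but blue is not meant.

How it is judged:
By the outcome, as a careful person would: the job done as asked, in the order asked, and still so for the second after the job is handed in, with the robot touching nothing.
It also fails if it takes over 72 s, if anything falls off the work surface, if the arm or the gripper's body presses on something with over 40 N, if the wrist force passes 120 N, or if a joint passes its speed limit or range.

## Robot

A 6-joint arm with a two-finger parallel gripper is mounted at the origin on a cart in front of the work surface, level with it; the furniture and walls round the work are solid. World frame = base frame: x ahead of the robot, y to its left, z up, the work surface at z = 0. Lengths are in mm, angles in rad, forces in N, time in s.
With the tool pointing down it reaches from about 350 to 775 mm from the base axis. Payload 7.3 kg.
Tool frame: the origin (TCP) lies at the very end of the fingers, on their centre line; the grasp point (between the pads) lies 19 mm behind it; x points along the fingers, y is the direction in which the jaws open and shut, and the axes are right-handed (so a half turn about x gives the same grasp; the last joint's range is limited). The gripper opens to 92 mm and grips with 3 to 60 N. Pads are 19 mm wide; open, the fingers measure 130 mm over their backs; the gripper's body (75 mm by 190 mm) begins 47 mm behind the grasp point.
Start: joints at [0.977, 0.342, 1.524, -0, 1.275, -0.146], TCP at [227.307, 473.265, 191.141] pointing down, gripper open.
Joint ranges: [-2.53, 2.53], [-0.77, 2.02], [0.04, 2.7], [-1, 4.14], [0.28, 2.66], [-3.11, 3.11]. Speed limits (rad/s): [2.57, 2.57, 3.14, 3.14, 3.14, 3.14].

## Interface

Orientations are given as [roll, pitch, yaw] about the fixed x, y, z axes, in that order (R = Rz(yaw) Ry(pitch) Rx(roll)).
In Python, from plant import sensors, capture, bot gives the robot as it stands.
- The arm moves only by the shell command python3 -m crank 'ROWS' [OPENING]. ROWS is JSON, a list of rows, each an object of numbers: "dx", "dy", "dz": the shift along the tool's x, y, z in cm; "spin": the turn about the tool's x in rad. A call has 1 to 20 rows; each row is the pose to reach, as a shift and turn from the pose commanded when the call began, along the tool's axes at that moment; what a row does not reach only later rows make up. A row lasts 1/12 s, in which the tool goes at most 41.7 mm and 7.16 degrees, less where a joint would pass 70% of its speed; a pose out of reach is approached as far as the arm can. A call with a gripper value outside its range is refused whole. OPENING is the opening in per cent of the stroke, from 0 (shut) to 100 (fully open), set as the call begins (- or left out, the last holds). The fingers move at their own pace and stop on an object; the grip force is fixed at half the most. Time passes only in rows, so rows that repeat a pose let the fingers close. It gives the time, the measured TCP pose, the force and the opening at its end, in the units of the state.
- sensors.get_obs(): the state, without advancing time (a new reading comes with each control period).
- capture(name): name is "scene" or "side" or "wrist"; returns a dict with "frame" (384x512x3 uint8, blue, green, red), "vfov" (degrees; the focal length in pixels is half the picture's height over the tangent of half this angle, whatever the lens; pixels are square), "cx", "cy" (the principal point, pixels), "view" (4x4, takes a point from world to camera coordinates); the wrist camera has in their place "mount" (4x4, takes a point from camera to tool coordinates, whose origin is the TCP and whose axes are the tool frame's). Camera axes: x right, y down, z forward; pixel columns grow to the right and rows downward; lengths in mm; the calibration is good to about 2 mm. A picture is of the moment at which its call begins: read the wrist's pose just before it. There is no depth.
- bot.close_job(): hands the job in, once; it reports no verdict.
The state is a dict: "time": time; "joint_positions": joint angles; "dq": joint speeds; "tau": joint torques, N m; "tool_pos": TCP position; "tcp_rot": TCP orientation; "contact_force": force on the tool from outside, world axes, zero at the start; "moment": the same for the moment, N m; "grip_width": finger opening in mm.
Only numpy, scipy, OpenCV 4.12 (cv2) and the standard library are available. Lean on these libraries where they do the work, as an engineer would, in place of code of your own. Each camera call takes 0.05 s, during which the arm holds its last target.

## Working session

There is one attempt and no reset: what is moved stays moved. The work goes in short steps, Python scripts to look and compute and a shell command to move; the robot and the scene stay as the last step left them, time stands still between calls to the robot, and variables do not carry over. Pictures are saved under pics/ and viewed, and the job is handed in when it is done.

```bash
mkdir -p pics; ls; cat > h.py <<'E'
import numpy as np, cv2
from plant import sensors, capture, bot
def R(rpy):
    from scipy.spatial.transform import Rotation as S
    return S.from_euler('xyz',rpy).as_matrix()
def snap(n,f):
    o=sensors.get_obs(); c=capture(n); cv2.imwrite('pics/'+f,c['frame'])
    H,W=c['frame'].shape[:2]; c['f']=H/2/np.tan(np.radians(c['vfov'])/2)
    if 'view' in c: T=np.linalg.inv(np.array(c['view']))
    else:
        A=np.eye(4);A[:3,:3]=R(o['tcp_rot']);A[:3,3]=o['tool_pos'];T=A@np.array(c['mount'])
    c['T']=T; return c
def ray(c,u,v,z):
    d=c['T'][:3,:3]@np.array([(u-c['cx'])/c['f'],(v-c['cy'])/c['f'],1]);p=c['T'][:3,3]
    return p+d*(z-p[2])/d[2]
def proj(c,P):
    q=np.linalg.inv(c['T'])@np.array([*P,1]); return c['cx']+c['f']*q[0]/q[2],c['cy']+c['f']*q[1]/q[2]
E
python3 - <<'E'
from h import *
import pickle
o=sensors.get_obs();print(o)
for n in('scene','side','wrist'):
    c=snap(n,n+'0.png');print(n,c['T'].round(3).tolist(),c['f'],c['cx'],c['cy']);pickle.dump(c,open(n+'0.pkl','wb'))
E
```

```text
pics
{'time': 0.0, 'joint_positions': array([ 9.77031848e-01,  3.42730207e-01,  1.52502520e+00,  2.80308332e-05,
        1.27538993e+00, -1.45989297e-01]), 'dq': array([ 3.37412662e-05, -1.10801869e-03, -1.33100174e-04,  6.77548759e-04,
       -3.89557120e-04, -1.25342147e-03]), 'tau': array([ 5.53555674e-04, -4.31243026e+01, -2.44223338e+01,  7.18810502e-02,
        5.55378338e-02, -1.04976680e-04]), 'tool_pos': array([227.00959048, 472.87083522, 190.43826347]), 'tcp_rot': array([-1.7340468 ,  1.5692434 , -2.18183016]), 'contact_force': array([ 0.14897732, -0.42947913, -0.17009092]), 'moment': array([ 0.00783469, -0.02144791,  0.04479581]), 'grip_width': 92.06678576134713}
scene [[0.335, -0.471, 0.816, -469.399], [-0.942, -0.174, 0.286, -431.205], [0.007, -0.865, -0.502, 654.76], [0.0, 0.0, 0.0, 1.0]] 406.09332953241017 262.562224922141 191.71712581798084
side [[-0.918, -0.329, 0.223, 221.864], [-0.397, 0.744, -0.538, 611.094], [0.011, -0.582, -0.813, 1135.602], [0.0, 0.0, 0.0, 1.0]] 447.98380874509434 256.93209980554974 185.4733029563754
wrist [[0.434, 0.864, 0.254, 158.432], [0.901, -0.416, -0.123, 505.851], [-0.001, 0.282, -0.959, 384.503], [0.0, 0.0, 0.0, 1.0]] 281.18049076030263 259.92045186602036 192.81338009666894
```

View pics/scene0.png

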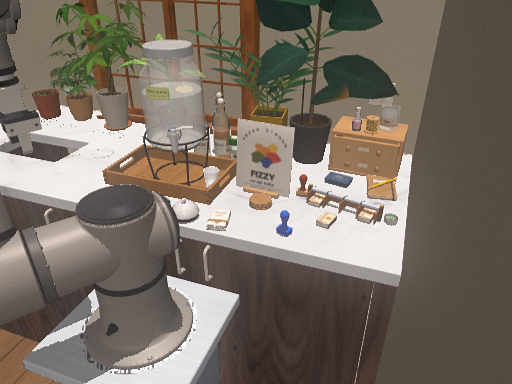

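View pics/side0.png

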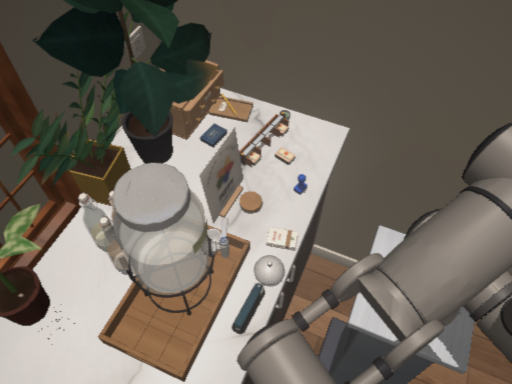

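View pics/wrist0.png

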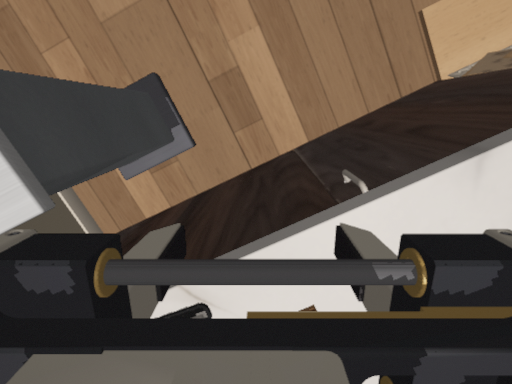

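```bash
python3 - <<'E'
import cv2
a=cv2.imread('pics/scene0.png')[160:250,270:410];cv2.imwrite('pics/sc.png',cv2.resize(a,None,fx=5.6,fy=5.6,interpolation=cv2.INTER_CUBIC))
a=cv2.imread('pics/side0.png')[90:210,225:325];cv2.imwrite('pics/si.png',cv2.resize(a,None,fx=5,fy=5,interpolation=cv2.INTER_CUBIC))
E
```

```text
(no output)
```

View pics/sc.png

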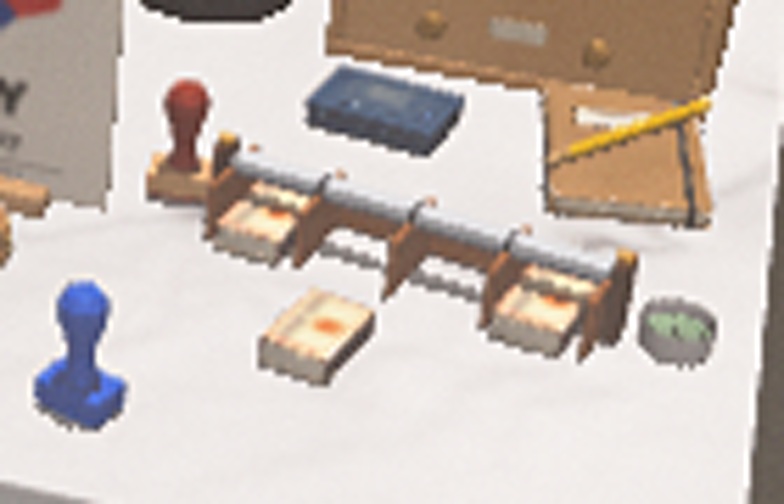

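View pics/si.png

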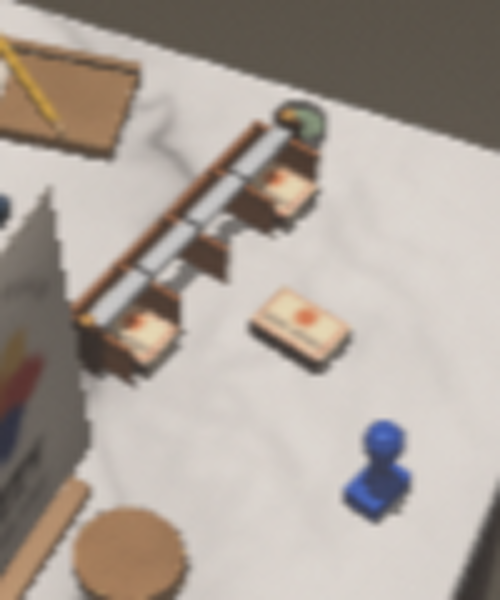

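```bash
python3 - <<'E'
from h import *
import pickle
s=pickle.load(open('scene0.pkl','rb'));d=pickle.load(open('side0.pkl','rb'))
S=lambda x,y:(270+x/5.6,160+y/5.6); D=lambda x,y:(225+x/5,90+y/5)
def p(n,c,uv,z): print(n,ray(c,*uv,z).round(0))
p('postL',s,S(227,137),49);p('postR',s,S(625,255),49)
p('postL',d,D(87,318),49);p('postR',d,D(288,117),49)
p('boxs',s,S(318,328),16);p('boxd',d,D(302,320),16)
for q in [(318,290),(375,318),(328,362),(260,338)]:p('bc s',s,S(*q),16)
for q in [(283,290),(350,330),(320,362),(252,318)]:p('bc d',d,D(*q),16)
p('redfoot',s,S(180,200),0);p('candle',s,S(678,340),8);p('candle',d,D(303,122),15)
p('bluefoot',s,S(80,410),0);p('blue',d,D(378,490),10)
p('candle d',d,D(303,122),15);p('coaster',d,D(130,555),19)
T=s['T']
E
```

```text
postL [ 609. -209.   49.]
postR [ 559. -427.   49.]
postL [ 610. -203.   49.]
postR [ 559. -418.   49.]
boxs [ 490. -287.   16.]
boxd [ 494. -282.   16.]
bc s [ 525. -280.   16.]
bc s [ 509. -313.   16.]
bc s [ 462. -298.   16.]
bc s [ 471. -262.   16.]
bc d [ 515. -301.   16.]
bc d [ 463. -287.   16.]
bc d [ 471. -255.   16.]
bc d [ 524. -271.   16.]
redfoot [ 615. -184.    0.]
candle [ 554. -459.    8.]
candle [ 558. -450.   15.]
bluefoot [ 403. -189.    0.]
blue [ 403. -180.   10.]
candle d [ 558. -450.   15.]
coaster [521. -68.  19.]
```

```bash
python3 - <<'E'
from h import *
import pickle
s=pickle.load(open('scene0.pkl','rb'));d=pickle.load(open('side0.pkl','rb'))
def p(n,c,uv,z): print(n,ray(c,*uv,z).round(0))
p('tray near corner s',s,(208,196),20);p('tray left s',s,(106,172),20);p('tray d near',d,(185,375),20);p('tray d',d,(250,262),20)
p('dispenser lid d',d,(150,195),420)
p('sign',s,(237,192),0);p('sign r',s,(290,205),0);p('sign top d',d,(240,135),230)
p('bell',s,(183,215),20);p('bell d',d,(269,270),30)
p('edge',s,(402,270),0);p('edge',s,(405,210),0);p('edge d',d,(348,128),0)
o=sensors.get_obs();print(R(o['tcp_rot']).round(3))
E
```

```text
tray near corner s [481.  78.  20.]
tray left s [505. 472.  20.]
tray d near [465. 443.  20.]
tray d [443. 116.  20.]
dispenser lid d [598. 242. 420.]
sign [565.  18.   0.]
sign r [ 548. -163.    0.]
sign top d [ 578. -124.  230.]
bell [362.  98.  20.]
bell d [385. 122.  30.]
edge [ 356. -501.    0.]
edge [ 640. -495.    0.]
edge d [ 343. -491.    0.]
[[-0.001  0.433  0.901]
 [-0.001  0.901 -0.433]
 [-1.    -0.001 -0.   ]]
```

```bash
python3 -m crank '[{"dx":-2,"dy":-26,"dz":29,"spin":1.1},{"dx":-2,"dy":-26,"dz":29,"spin":1.1},{"dx":-2,"dy":-26,"dz":29,"spin":1.1},{"dx":-2,"dy":-26,"dz":29,"spin":1.1},{"dx":-2,"dy":-26,"dz":29,"spin":1.1},{"dx":-2,"dy":-26,"dz":29,"spin":1.1},{"dx":-2,"dy":-26,"dz":29,"spin":1.1},{"dx":-2,"dy":-26,"dz":29,"spin":1.1},{"dx":-2,"dy":-26,"dz":29,"spin":1.1},{"dx":-2,"dy":-26,"dz":29,"spin":1.1}]' 0; python3 -c "
from h import *
o=sensors.get_obs();print(o['joint_positions'],R(o['tcp_rot']).round(3))"
```

```text
time: 0.98
tool_pos: [377.6, 109.3, 211.4]
tcp_rot: [0.716, 1.569, -0.841]
contact_force: [0.2, 0.6, 0.7]
grip_width: 29.6
[ 8.75981324e-02  7.73587922e-02  1.81041380e+00 -1.59778990e-03
  1.25268493e+00  7.37899747e-02] [[ 0.001  1.     0.014]
 [-0.001  0.014 -1.   ]
 [-1.     0.001  0.001]]
```

```bash
python3 -m crank '[{"dy":14.8,"dz":36.1,"spin":2},{"dy":14.8,"dz":36.1,"spin":2},{"dy":14.8,"dz":36.1,"spin":2},{"dy":14.8,"dz":36.1,"spin":2},{"dy":14.8,"dz":36.1,"spin":2},{"dy":14.8,"dz":36.1,"spin":2},{"dy":14.8,"dz":36.1,"spin":2},{"dy":14.8,"dz":36.1,"spin":2},{"dy":14.8,"dz":36.1,"spin":2},{"dy":14.8,"dz":36.1,"spin":2},{"dy":14.8,"dz":36.1,"spin":2},{"dy":14.8,"dz":36.1,"spin":2},{"dy":14.8,"dz":36.1,"spin":2},{"dy":14.8,"dz":36.1,"spin":2},{"dy":14.8,"dz":36.1,"spin":2},{"dy":14.8,"dz":36.1,"spin":2}]' 0 &&  python3 -m crank '[{"spin":1.14},{"spin":1.14},{"spin":1.14},{"spin":1.14},{"spin":1.14},{"spin":1.14},{"spin":1.14},{"spin":1.14},{"spin":1.14},{"spin":1.14},{"spin":1.14},{"spin":1.14}]'
python3 - <<'E'
from h import *
import pickle
o=sensors.get_obs();print(o['joint_positions'],R(o['tcp_rot']).round(3))
c=snap('wrist','w1.png');pickle.dump(c,open('w1.pkl','wb'))
cv2.imwrite('pics/w1b.png',cv2.resize(c['frame'],(800,600),interpolation=cv2.INTER_CUBIC))
E
```

```text
[ 8.75981324e-02  7.73587922e-02  1.81041380e+00 -1.59778990e-03
  1.25268493e+00  7.37899747e-02] [[ 0.001  1.     0.014]
 [-0.001  0.014 -1.   ]
 [-1.     0.001  0.001]]invalid input at $[0]: expected keys dx, dy, dz, spin
```

View pics/w1b.png

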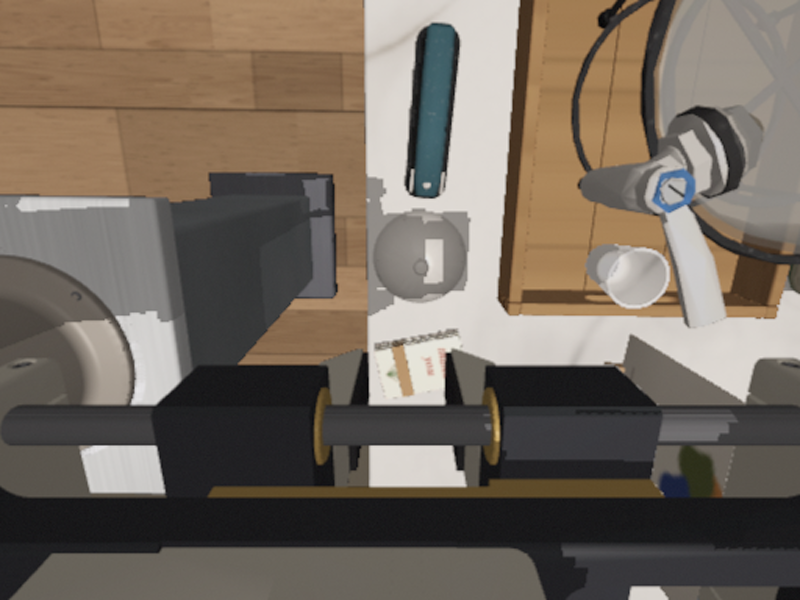

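```bash
python3 -m crank '[{"dx":0,"dy":14.8,"dz":36.1,"spin":2},{"dx":0,"dy":14.8,"dz":36.1,"spin":2},{"dx":0,"dy":14.8,"dz":36.1,"spin":2},{"dx":0,"dy":14.8,"dz":36.1,"spin":2},{"dx":0,"dy":14.8,"dz":36.1,"spin":2},{"dx":0,"dy":14.8,"dz":36.1,"spin":2},{"dx":0,"dy":14.8,"dz":36.1,"spin":2},{"dx":0,"dy":14.8,"dz":36.1,"spin":2},{"dx":0,"dy":14.8,"dz":36.1,"spin":2},{"dx":0,"dy":14.8,"dz":36.1,"spin":2},{"dx":0,"dy":14.8,"dz":36.1,"spin":2},{"dx":0,"dy":14.8,"dz":36.1,"spin":2},{"dx":0,"dy":14.8,"dz":36.1,"spin":2},{"dx":0,"dy":14.8,"dz":36.1,"spin":2},{"dx":0,"dy":14.8,"dz":36.1,"spin":2},{"dx":0,"dy":14.8,"dz":36.1,"spin":2}]' 0 &&  python3 -m crank '[{"dx":0,"dy":0,"dz":0,"spin":1.14},{"dx":0,"dy":0,"dz":0,"spin":1.14},{"dx":0,"dy":0,"dz":0,"spin":1.14},{"dx":0,"dy":0,"dz":0,"spin":1.14},{"dx":0,"dy":0,"dz":0,"spin":1.14},{"dx":0,"dy":0,"dz":0,"spin":1.14},{"dx":0,"dy":0,"dz":0,"spin":1.14},{"dx":0,"dy":0,"dz":0,"spin":1.14},{"dx":0,"dy":0,"dz":0,"spin":1.14},{"dx":0,"dy":0,"dz":0,"spin":1.14},{"dx":0,"dy":0,"dz":0,"spin":1.14},{"dx":0,"dy":0,"dz":0,"spin":1.14}]'
python3 - <<'E'
from h import *
import pickle
o=sensors.get_obs();print(o['joint_positions'],R(o['tcp_rot']).round(3))
c=snap('wrist','w2.png');pickle.dump(c,open('w2.pkl','wb'))
cv2.imwrite('pics/w2b.png',cv2.resize(c['frame'],(800,600),interpolation=cv2.INTER_CUBIC))
E
```

```text
time: 2.37
tool_pos: [532.5, -243.2, 210.6]
tcp_rot: [-0.473, 1.57, 2.257]
contact_force: [0.2, 0.2, -0.5]
grip_width: 0.7
time: 3.37
tool_pos: [532.5, -243.7, 210.9]
tcp_rot: [0.519, 1.57, 2.118]
contact_force: [-0.3, 0.2, 0.4]
grip_width: 0.2
[-5.60149782e-01  4.41545301e-01  1.31541920e+00  2.16211191e-04
  1.38505378e+00  2.55278013e+00] [[-0.    -1.    -0.029]
 [ 0.    -0.029  1.   ]
 [-1.     0.     0.   ]]
```

View pics/w2b.png

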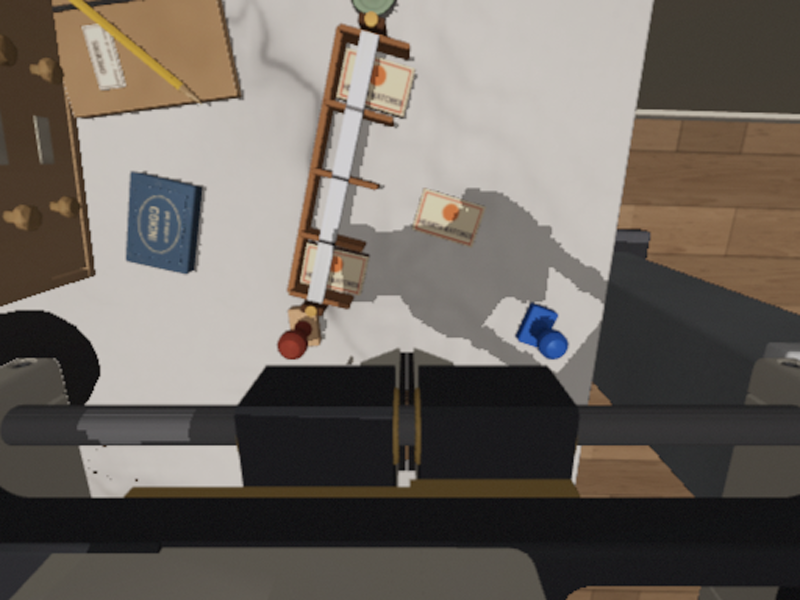

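```bash
python3 - <<'E'
import cv2
a=cv2.imread('pics/w2.png')[5:225,175:325];cv2.imwrite('pics/w2c.png',cv2.resize(a[:110],None,fx=5,fy=5,interpolation=cv2.INTER_CUBIC));cv2.imwrite('pics/w2d.png',cv2.resize(a[100:],None,fx=5,fy=5,interpolation=cv2.INTER_CUBIC))
E
```

```text
(no output)
```

View pics/w2c.png

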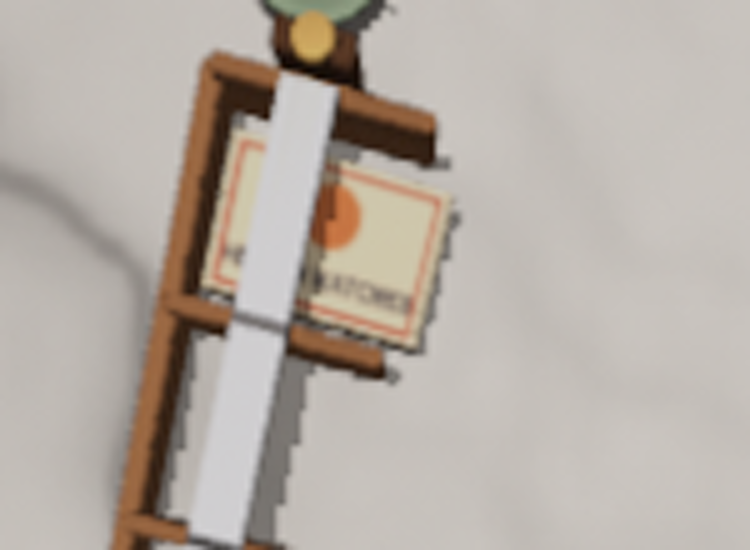

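View pics/w2d.png

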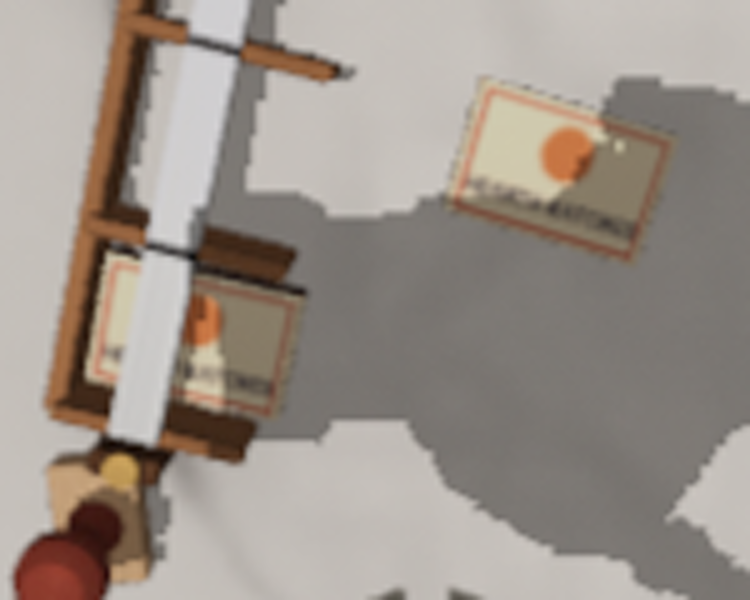

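```bash
cat > m.py <<'E'
from h import *
import pickle
c=pickle.load(open('w2.pkl','rb'))
C=lambda x,y:((x+.5)/5-.5+175,(y+.5)/5-.5+5); D=lambda x,y:((x+.5)/5-.5+175,(y+.5)/5-.5+105)
print('rail')
P=[ray(c,*q,40)[:2] for q in (C(308,80),C(260,322),C(217,543),D(215,44),D(170,249),D(135,442))]
for p in P:print(p.round(1))
ys=np.array([-106,-53,0,0,53,106]);P=np.array(P)
a=np.polyfit(ys,P[:,0],1);b=np.polyfit(ys,P[:,1],1);yd=np.array([a[0],b[0]]);print('scale',np.linalg.norm(yd));yd/=np.linalg.norm(yd)
xd=np.array([yd[1],-yd[0]]);m=np.array([a[1],b[1]])
print('yaw',np.arctan2(xd[1],xd[0]),'rail mid',m)
O=m-28*xd;print('O',O,'plates',[(m+y*yd).round(1) for y in(79.5,26.5,-26.5,-79.5)])
def rk(p):return (np.array([(p[:2]-O)@xd,(p[:2]-O)@yd])).round(1)
print('posts',rk(ray(c,*C(312,36),49)),rk(ray(c,*D(120,470),49)))
print('fin front tips z34',[rk(ray(c,*q,34)) for q in(C(436,122),C(382,360),D(335,72),D(295,252),D(245,455))])
B=[ray(c,*q,16) for q in(D(482,78),D(675,140),D(633,262),D(450,207))]
print('box corners',[rk(p) for p in B]); ctr=sum(B)/4
e=(B[0]+B[3]-B[1]-B[2]);print('box',ctr,rk(ctr),'yaw',np.arctan2(e[1],e[0]),[np.linalg.norm(B[i]-B[i-1]).round(1) for i in range(4)])
print('stock',[rk(ray(c,*q,16)) for q in(C(455,198),C(420,348),D(305,292),D(277,415))])
print('candle',rk(ray(c,*C(320,-10),15)),'stamp foot',[rk(ray(c,*q,16)) for q in(D(50,460),D(150,580))])
E
python3 m.py
```

```text
rail
[ 564.5 -417.6]
[ 575.8 -366.1]
[ 586.9 -314.8]
[ 587.4 -314.6]
[ 599.8 -262.9]
[ 610.6 -210.2]
scale 1.001362103721054
yaw -0.22053633122740937 rail mid [ 587.4990727  -314.36379913]
O [ 560.17722527 -308.23871525] plates [array([ 604.9, -236.8]), array([ 593.3, -288.5]), array([ 581.7, -340.2]), array([ 570.1, -391.9])]
posts [  28.  -112.2] [ 28.9 112.2]
fin front tips z34 [array([  -2.1, -106.1]), array([ -2.1, -52.5]), array([-2.4, -0.7]), array([-2.6, 46.7]), array([ -1.6, 104.9])]
box corners [array([-39.9,  -8.1]), array([-94.8,  -5.2]), array([-93.3,  29.5]), array([-40.2,  27.3])]
box [ 497.12285414 -282.95885929   16.        ] [-67.1  10.9] yaw -0.26788603046524595 [np.float64(35.4), np.float64(55.0), np.float64(34.7), np.float64(53.1)]
stock [array([ -9.8, -95.2]), array([ -9.9, -59.4]), array([-6.8, 60.1]), array([-6.9, 96.8])]
candle [  33.1 -131.2] stamp foot [array([ 53.9, 126.2]), array([ 18.6, 155.7])]
```

```bash
python3 - <<'E'
from h import *
import pickle
c=pickle.load(open('w2.pkl','rb'))
for n,u,v in (('pot',98,370),('pot',60,320),('chest',92,270),('chest',60,10)):
    for z in(0,100,150): print(n,z,ray(c,u*.64,v*.64,z).round(0))
s=pickle.load(open('scene0.pkl','rb'))
for n,u,v,z in(('chest near left bottom',331,168,0),('chest top nearleft',334,130,0),('pot base',298,158,0),('pot base r',326,150,0),('signtop r',293,128,230),('sign top l',240,120,230),('sign r bottom',287,198,0),('foot',276,193,0)):print(n,ray(s,u,v,z).round(0))
d=pickle.load(open('side0.pkl','rb'))
for n,u,v,z in(('sign top right',241,133,230),('sign top left',203,172,230),('sign br',241,188,0)):print(n,ray(d,u,v,z).round(0))
E
```

```text
pot 0 [ 840. -120.    0.]
pot 100 [ 764. -170.  100.]
pot 150 [ 727. -194.  150.]
pot 0 [ 868. -173.    0.]
pot 100 [ 785. -209.  100.]
pot 150 [ 744. -227.  150.]
chest 0 [ 828. -223.    0.]
chest 100 [ 755. -247.  100.]
chest 150 [ 719. -259.  150.]
chest 0 [ 816. -437.    0.]
chest 100 [ 747. -408.  100.]
chest 150 [ 712. -394.  150.]
chest near left bottom [ 840. -231.    0.]
chest top nearleft [1209. -171.    0.]
pot base [879. -98.   0.]
pot base r [ 988. -182.    0.]
signtop r [ 594. -149.  230.]
sign top l [601.  17. 230.]
sign r bottom [ 585. -143.    0.]
foot [ 603. -101.    0.]
sign top right [ 579. -132.  230.]
sign top left [612.  28. 230.]
sign br [ 574. -112.    0.]
```

```bash
python3 -m crank '[{"dx":5,"dy":-7.26,"dz":0.44,"spin":0},{"dx":9,"dy":-7.26,"dz":0.44,"spin":0},{"dx":12,"dy":-7.26,"dz":0.44,"spin":0},{"dx":14,"dy":-7.26,"dz":0.44,"spin":0},{"dx":15.1,"dy":-7.26,"dz":0.44,"spin":0},{"dx":15.1,"dy":-7.26,"dz":0.44,"spin":0},{"dx":15.1,"dy":-7.26,"dz":0.44,"spin":0},{"dx":15.1,"dy":-7.26,"dz":0.44,"spin":0}]'
python3 - <<'E'
from h import *
import pickle
c=snap('wrist','w3.png');pickle.dump(c,open('w3.pkl','wb'))
cv2.imwrite('pics/w3b.png',cv2.resize(c['frame'],(800,600),interpolation=cv2.INTER_CUBIC))
c=snap('scene','s3.png')
a=c['frame'][130:250,260:410];cv2.imwrite('pics/s3b.png',cv2.resize(a,None,fx=5,fy=5,interpolation=cv2.INTER_CUBIC))
E
```

```text
time: 4.08
tool_pos: [606.2, -239.0, 63.3]
tcp_rot: [-2.079, 1.566, -0.483]
contact_force: [-0.2, 0.5, 0.5]
grip_width: 0.6
```

View pics/w3b.png

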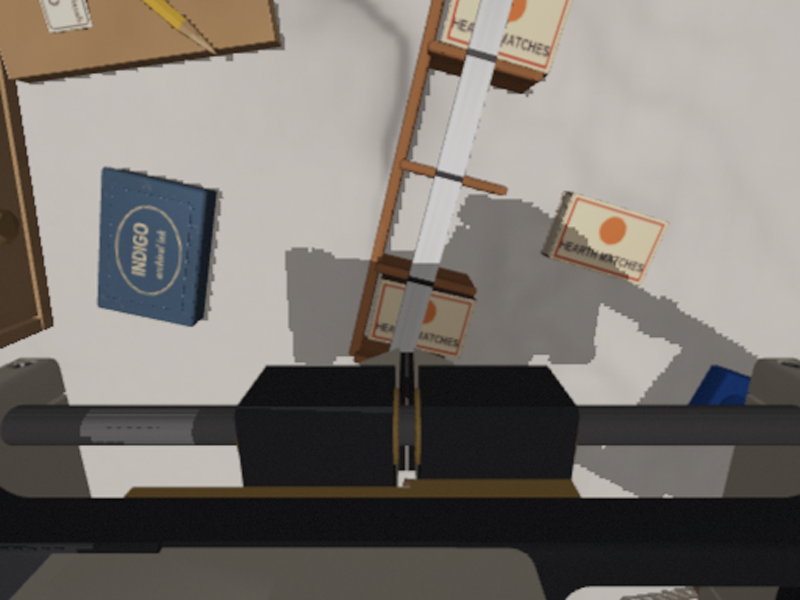

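View pics/s3b.png

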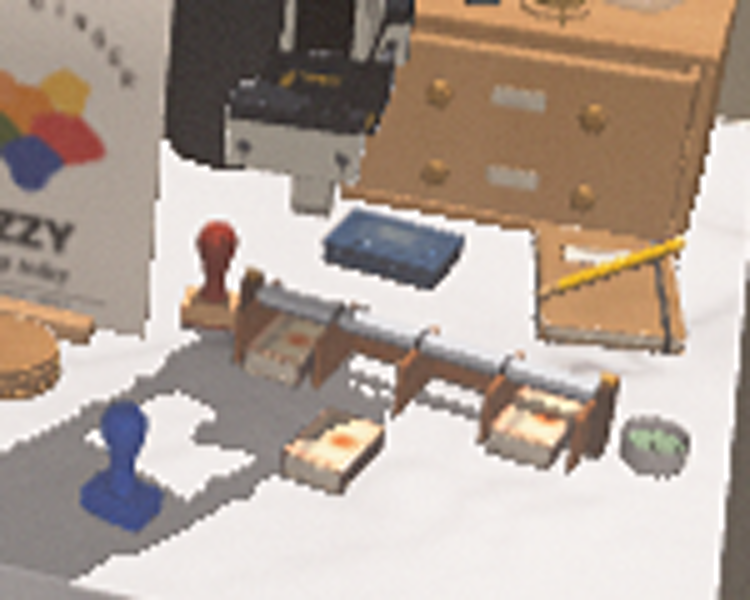

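```bash
python3 - <<'E'
from h import *
import pickle
o=sensors.get_obs();print(o['tool_pos'],R(o['tcp_rot']).round(3),o['dq'].round(3))
c=snap('scene','s4.png')
f=c['frame'].copy()
for P in(o['tool_pos'],[604.9,-236.8,40],[581.7,-340.2,40],[570,-392,40]):
    u,v=proj(c,P);print(u,v,(u-260)*5,(v-130)*5)
a=f[130:250,260:410];cv2.imwrite('pics/s4b.png',cv2.resize(a,None,fx=5,fy=5,interpolation=cv2.INTER_CUBIC))
c=snap('side','d4.png');f=c['frame']
for P in(o['tool_pos'],[604.9,-236.8,40],[581.7,-340.2,40],[570,-392,40]):
    u,v=proj(c,P);print(u,v,(u-210)*5,(v-80)*5)
cv2.imwrite('pics/d4b.png',cv2.resize(f[80:200,210:330],None,fx=5,fy=5,interpolation=cv2.INTER_CUBIC))
E
```

```text
[ 606.17217051 -239.01104203   63.41284108] [[ 0.005 -1.    -0.024]
 [-0.002 -0.024  1.   ]
 [-1.    -0.005 -0.003]] [ 0.     0.003  0.01   0.002 -0.004  0.002]
320.23071667468037 182.31303268946039 301.15358337340183 261.5651634473019
318.8298239837054 189.09563282640391 294.14911991852705 295.4781641320196
351.6575325337372 198.81940126054707 458.287662668686 344.09700630273534
369.12509189887913 204.0077254853582 545.6254594943957 370.03862742679104
248.23853752479084 142.97507276922383 191.1926876239542 314.87536384611917
248.3530383460868 148.40519406311893 191.76519173043403 342.02597031559463
267.4780627227461 128.73991412659043 287.39031361373037 243.69957063295217
276.5991026696954 119.39001250947881 332.99551334847706 196.95006254739405
```

View pics/s4b.png

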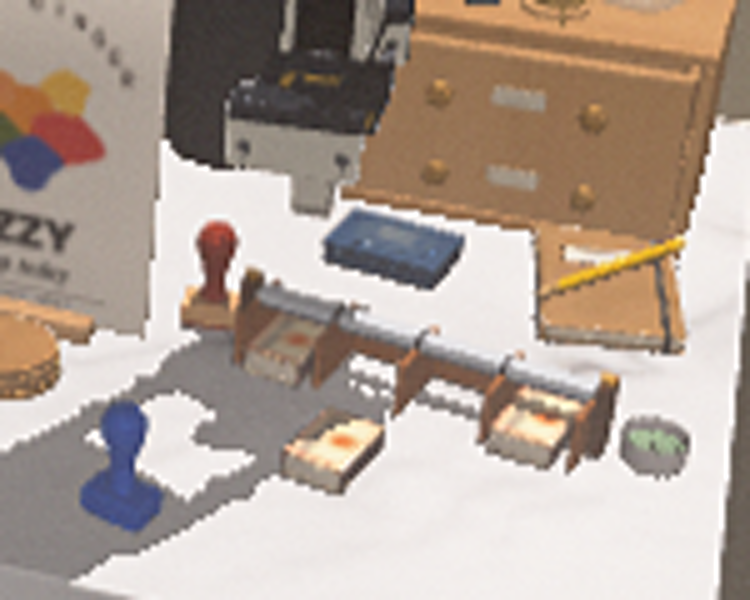

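View pics/d4b.png

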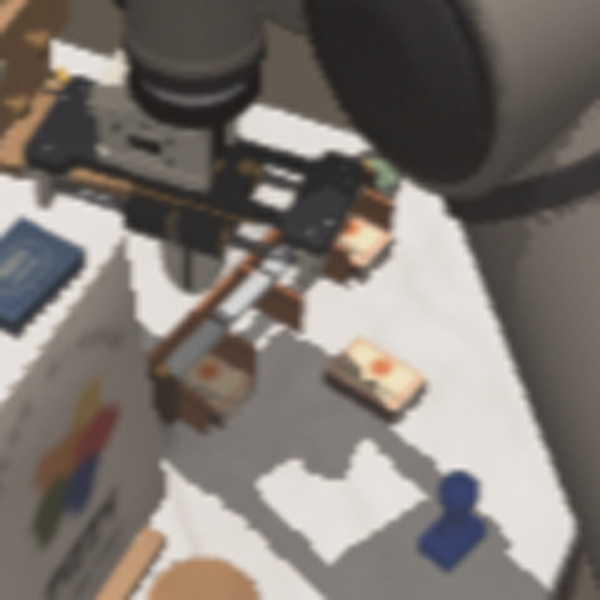

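```bash
python3 -m crank '[{"dx":0.6,"dy":0.1,"dz":0.2,"spin":0},{"dx":1.2,"dy":0.1,"dz":0.2,"spin":0},{"dx":1.8,"dy":0.1,"dz":0.2,"spin":0},{"dx":2.1,"dy":0.1,"dz":0.2,"spin":0},{"dx":2.1,"dy":0.1,"dz":0.2,"spin":0}]'
python3 - <<'E'
from h import *
o=sensors.get_obs();print(o['tool_pos'],o['contact_force'])
c=snap('side','d5.png');f=c['frame']
cv2.imwrite('pics/d5b.png',cv2.resize(f[100:170,210:310],None,fx=8,fy=8,interpolation=cv2.INTER_CUBIC))
c=snap('scene','s5.png');f=c['frame']
cv2.imwrite('pics/s5b.png',cv2.resize(f[140:210,290:390],None,fx=8,fy=8,interpolation=cv2.INTER_CUBIC))
E
```

```text
time: 4.7
tool_pos: [603.0, -235.6, 37.6]
tcp_rot: [1.026, 1.568, 2.622]
contact_force: [-1.3, 1.4, -0.3]
grip_width: 0.8
[ 603.04341399 -235.60697924   37.60921412] [-1.31557922  1.44220551 -0.26819604]
```

View pics/d5b.png

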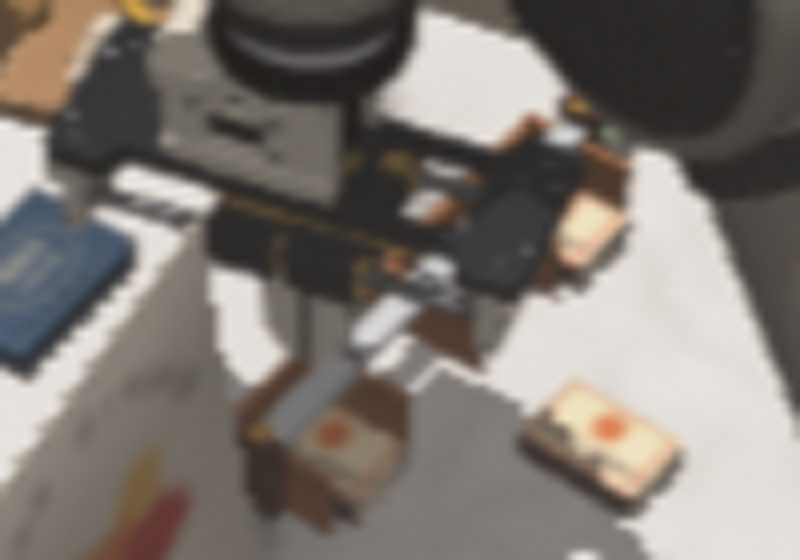

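View pics/s5b.png

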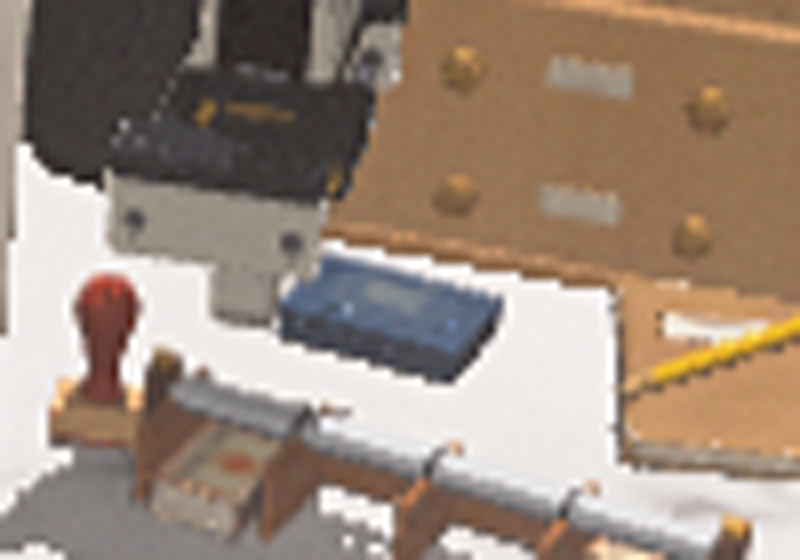

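```bash
cat >> h.py <<'E'
def tri(L):
    A=np.zeros((3,3));b=np.zeros(3)
    for c,u,v in L:
        d=c['T'][:3,:3]@np.array([(u-c['cx'])/c['f'],(v-c['cy'])/c['f'],1]);d/=np.linalg.norm(d);p=c['T'][:3,3]
        M=np.eye(3)-np.outer(d,d);A+=M;b+=M@p
    return np.linalg.solve(A,b)
E
python3 - <<'E'
from h import *
import pickle
s=pickle.load(open('scene0.pkl','rb'));d=pickle.load(open('side0.pkl','rb'))
print(tri([(s,320.6,180.6),(d,248.7,145)]))
# z63 frames
print(tri([(s,260+312/5,130+212/5),(d,210+190/5,80+291/5)]))
print(tri([(s,270+227/5.6,160+137/5.6),(d,225+87/5,90+318/5)]),tri([(s,270+625/5.6,160+255/5.6),(d,225+288/5,90+117/5)]))
E
```

```text
[ 604.3590544  -236.2416285    65.59899982]
[ 607.78623205 -239.12456531   92.58864239]
[ 612.65092386 -207.33497502   45.23185511] [ 561.96093126 -425.14582781   44.64858644]
```

```bash
python3 -m crank '[{"dx":0.2,"dy":-0.1,"dz":-0.1,"spin":0},{"dx":0.3,"dy":-0.1,"dz":-0.1,"spin":0},{"dx":0.3,"dy":-0.1,"dz":-0.1,"spin":0},{"dx":0.3,"dy":-0.1,"dz":-0.1,"spin":0}]'
python3 -c "
from h import *
o=sensors.get_obs();print(o['contact_force'],o['tool_pos'])
capture('side');o=sensors.get_obs();print(o['contact_force'],o['tool_pos'])
c=snap('wrist','w6.png');cv2.imwrite('pics/w6b.png',cv2.resize(c['frame'],(800,600)))
o=sensors.get_obs();print(o['contact_force'],o['tool_pos'])"
```

```text
time: 5.13
tool_pos: [604.9, -237.0, 36.1]
tcp_rot: [-0.933, 1.571, 0.663]
contact_force: [-0.1, -0.3, 0.9]
grip_width: 0.6
[-0.11441193 -0.26511069  0.85879086] [ 604.86887586 -237.00426804   36.13954363]
[-0.06174201  0.09710411 -0.20610999] [ 604.87938143 -237.00913832   36.1835125 ]
[ 0.50187649 -0.65809114  0.85093409] [ 604.89778122 -236.97781919   36.18691236]
```

View pics/w6b.png

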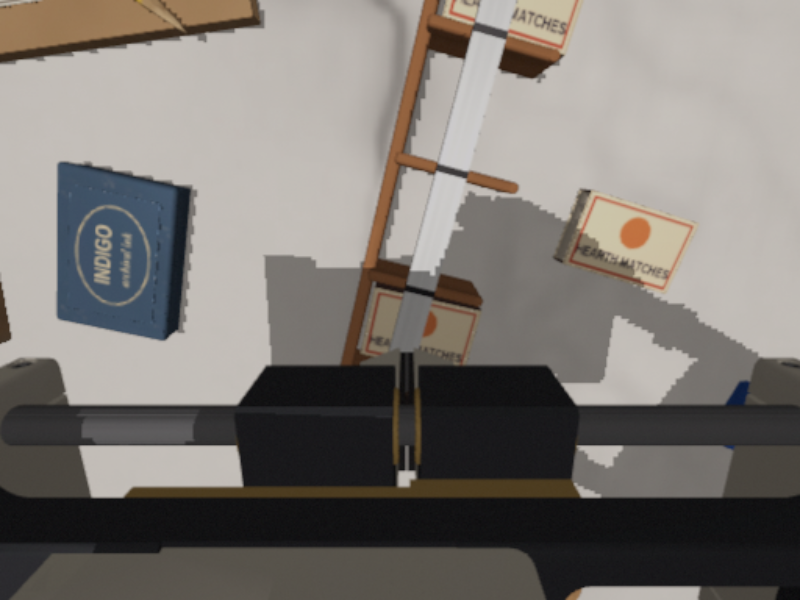

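```bash
python3 -m crank '[{"dx":0.5,"dy":0,"dz":0,"spin":0},{"dx":1,"dy":0,"dz":0,"spin":0},{"dx":1,"dy":0,"dz":0,"spin":0},{"dx":1,"dy":0,"dz":0,"spin":0}]'; python3 -m crank '[{"dx":0.3,"dy":0,"dz":0,"spin":0},{"dx":0.5,"dy":0,"dz":0,"spin":0},{"dx":0.5,"dy":0,"dz":0,"spin":0},{"dx":0.5,"dy":0,"dz":0,"spin":0}]';python3 -m crank '[{"dx":0.2,"dy":0,"dz":0,"spin":0},{"dx":0.3,"dy":0,"dz":0,"spin":0},{"dx":0.3,"dy":0,"dz":0,"spin":0},{"dx":0.3,"dy":0,"dz":0,"spin":0}]'
python3 - <<'E'
from h import *
F=[]
for i in range(4):
    o=sensors.get_obs();F.append(o['contact_force']);c=snap('side','d7.png')
print(np.mean(F,0),o['tool_pos'])
f=c['frame']
cv2.imwrite('pics/d7b.png',cv2.resize(f[100:170,210:310],None,fx=8,fy=8,interpolation=cv2.INTER_CUBIC))
c=snap('scene','s7.png');f=c['frame']
cv2.imwrite('pics/s7b.png',cv2.resize(f[140:210,290:390],None,fx=8,fy=8,interpolation=cv2.INTER_CUBIC))
E
```

```text
time: 5.57
tool_pos: [604.4, -236.8, 25.4]
tcp_rot: [0.992, 1.569, 2.588]
contact_force: [-0.0, -0.3, -0.3]
grip_width: 0.4
time: 5.9
tool_pos: [604.8, -236.9, 20.9]
tcp_rot: [0.815, 1.57, 2.41]
contact_force: [0.2, -1.2, 0.1]
grip_width: 0.7
time: 6.23
tool_pos: [604.8, -236.9, 18.0]
tcp_rot: [0.551, 1.571, 2.147]
contact_force: [0.4, -0.5, -1.2]
grip_width: 0.6
[ 0.15832667  0.07203096 -0.31189145] [ 604.90206351 -237.00314183   18.18156862]
```

View pics/d7b.png

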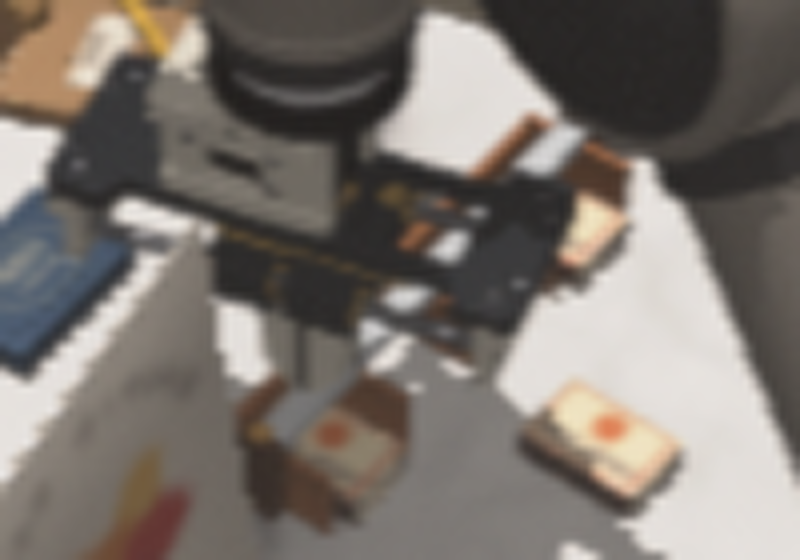

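View pics/s7b.png

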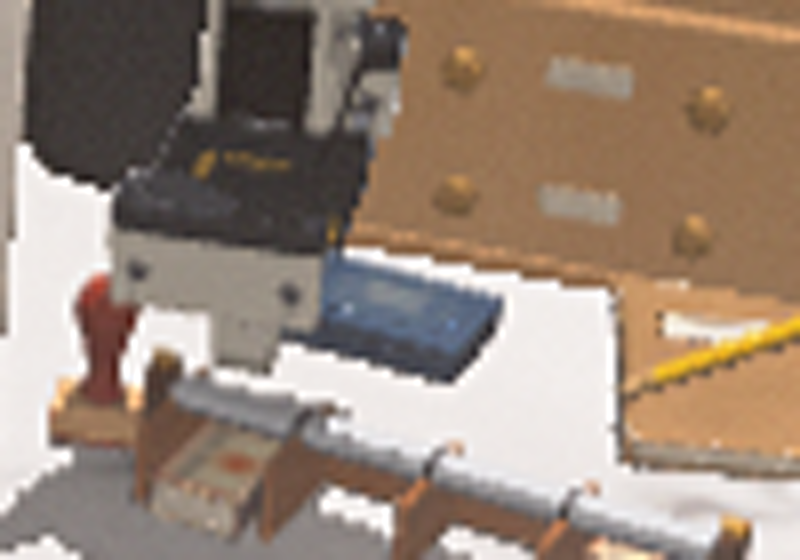

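```bash
cat > f.py <<'E'
from h import *
F=[]
for i in range(3):
    o=sensors.get_obs();F.append(o['contact_force']);capture('side')
o=sensors.get_obs();F.append(o['contact_force'])
print('F',np.mean(F,0).round(2),o['tool_pos'].round(1),round(o['time'],2))
E
python3 -m crank '[{"dx":0.1,"dy":0.1,"dz":-0.6,"spin":0},{"dx":0.3,"dy":0.1,"dz":-0.6,"spin":0},{"dx":0.3,"dy":0.1,"dz":-0.6,"spin":0}]'; python3 f.py;  python3 -m crank '[{"dx":0.1,"dy":0,"dz":0,"spin":0},{"dx":0.2,"dy":0,"dz":0,"spin":0},{"dx":0.2,"dy":0,"dz":0,"spin":0}]'; python3 f.py
```

```text
time: 6.73
tool_pos: [603.7, -243.4, 14.6]
tcp_rot: [0.927, 1.57, 2.522]
contact_force: [-0.1, -0.2, 0.3]
grip_width: 0.1
F [ 0.14 -0.03  0.02] [ 603.9 -243.    15. ] 6.88
time: 7.13
tool_pos: [603.9, -242.8, 12.9]
tcp_rot: [0.835, 1.57, 2.43]
contact_force: [-0.3, 0.4, 0.1]
grip_width: 0.4
F [-0.41  0.45 -0.27] [ 604.  -242.9   13.1] 7.28
```

```bash
for i in 1; do python3 -m crank '[{"dx":0.1,"dy":0,"dz":0,"spin":0},{"dx":0.2,"dy":0,"dz":0,"spin":0},{"dx":0.2,"dy":0,"dz":0,"spin":0}]'; python3 f.py; python3 -m crank '[{"dx":0.1,"dy":0,"dz":0,"spin":0},{"dx":0.2,"dy":0,"dz":0,"spin":0},{"dx":0.2,"dy":0,"dz":0,"spin":0}]'; python3 f.py; done
```

```text
time: 7.53
tool_pos: [603.9, -242.9, 10.8]
tcp_rot: [0.783, 1.57, 2.379]
contact_force: [0.3, 1.6, 0.5]
grip_width: 0.1
F [-0.02  0.53  0.35] [ 604.  -243.    11.1] 7.68
time: 7.93
tool_pos: [603.9, -242.9, 8.9]
tcp_rot: [0.779, 1.57, 2.374]
contact_force: [-0.1, 0.8, 0.2]
grip_width: 0.2
F [ 0.22  0.4  -0.12] [ 604.  -243.     9.1] 8.08
```

```bash
python3 - <<'E'
from h import *
c=snap('scene','s8.png');f=c['frame']
cv2.imwrite('pics/s8b.png',cv2.resize(f[140:210,290:390],None,fx=8,fy=8,interpolation=cv2.INTER_CUBIC))
c=snap('side','d8.png');f=c['frame']
cv2.imwrite('pics/d8b.png',cv2.resize(f[100:170,210:310],None,fx=8,fy=8,interpolation=cv2.INTER_CUBIC))
E
```

```text
(no output)
```

View pics/s8b.png

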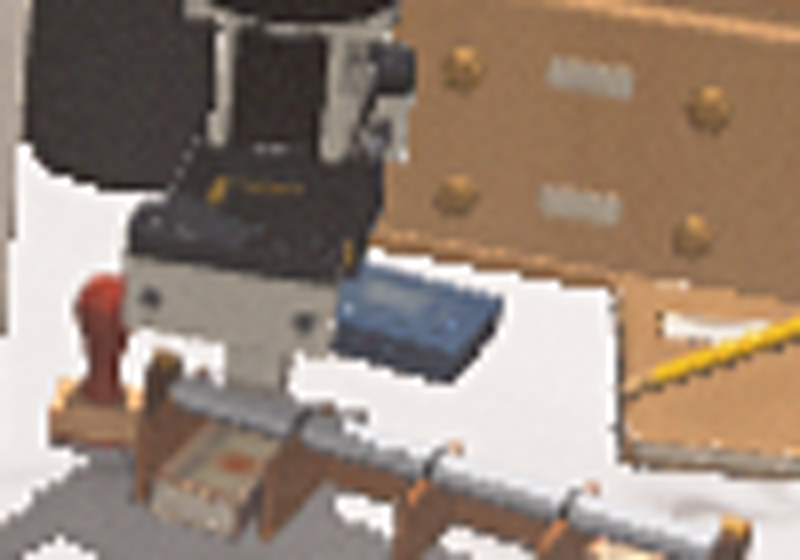

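View pics/d8b.png

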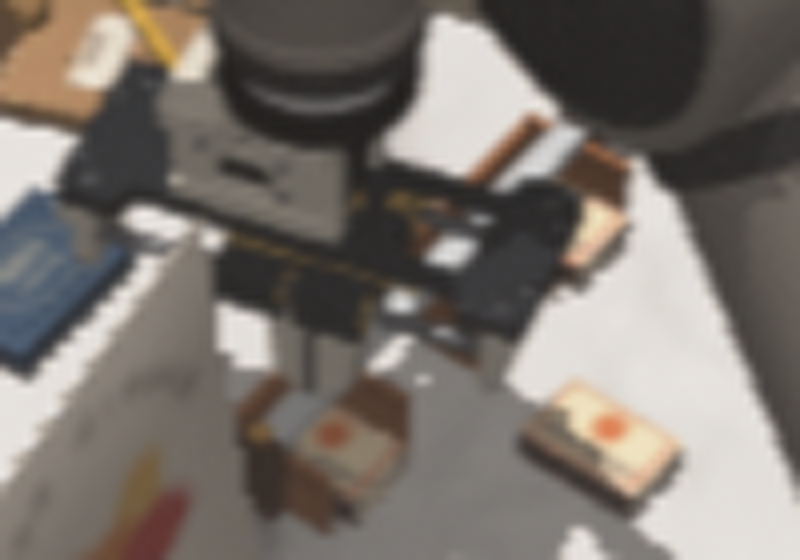

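```bash
for i in 1; do python3 -m crank '[{"dx":0.1,"dy":0,"dz":0,"spin":0},{"dx":0.2,"dy":0,"dz":0,"spin":0},{"dx":0.2,"dy":0,"dz":0,"spin":0}]'; python3 f.py; done
python3 - <<'E'
from h import *
import pickle
s=pickle.load(open('scene0.pkl','rb'))
o=sensors.get_obs();p=o['tool_pos']
for z in(24,28,32):
  for dx in(-19,0,19): print(z,dx,[((u-290)*8,(v-140)*8) for u,v in [proj(s,p+[dx,0,z])]])
for y in(79.5,60): 
  for xx in(21.5,34.5):
    q=np.array([560.2,-308.2])+xx*np.array([.976,-.219])+y*np.array([.219,.976]);u,v=proj(s,[*q,40]);print('rail',y,xx,(u-290)*8,(v-140)*8)
E
```

```text
time: 8.43
tool_pos: [603.8, -242.9, 6.8]
tcp_rot: [0.857, 1.57, 2.452]
contact_force: [0.5, -0.5, 0.5]
grip_width: 0.5
F [-0.15  0.2   0.14] [ 604.  -243.     7.1] 8.58
24 -19 [(np.float64(233.20399835961325), np.float64(440.6141060690593))]
24 0 [(np.float64(244.1676980631205), np.float64(416.89054645667284))]
24 19 [(np.float64(254.86119564786486), np.float64(393.75165773506296))]
28 -19 [(np.float64(234.0184982383289), np.float64(431.4870667823111))]
28 0 [(np.float64(244.98975491861665), np.float64(407.8391869326483))]
28 19 [(np.float64(255.69019124322995), np.float64(384.77504397097096))]
32 -19 [(np.float64(234.83567098594403), np.float64(422.3300761351161))]
32 0 [(np.float64(245.8144756760098), np.float64(398.7584961845837))]
32 19 [(np.float64(256.5218400165386), np.float64(375.76970079772104))]
rail 79.5 21.5 223.14155331136908 399.8125592791039
rail 79.5 34.5 237.8153906412026 385.624315261098
rail 60 21.5 270.0523563122738 413.7756347806196
rail 60 34.5 284.47026080359365 399.37723705483427
```

```bash
for i in 1; do python3 -m crank '[{"dx":0.1,"dy":0,"dz":0,"spin":0},{"dx":0.2,"dy":0,"dz":0,"spin":0},{"dx":0.2,"dy":0,"dz":0,"spin":0}]'; python3 f.py; python3 -m crank '[{"dx":0.1,"dy":0,"dz":0,"spin":0},{"dx":0.2,"dy":0,"dz":0,"spin":0},{"dx":0.2,"dy":0,"dz":0,"spin":0}]'; python3 f.py; done
python3 - <<'E'
from h import *
c=snap('scene','s9.png');f=c['frame']
cv2.imwrite('pics/s9b.png',cv2.resize(f[160:210,300:360],None,fx=12,fy=12,interpolation=cv2.INTER_NEAREST))
E
```

```text
time: 8.83
tool_pos: [603.9, -242.9, 4.8]
tcp_rot: [0.822, 1.57, 2.417]
contact_force: [-0.0, 0.1, 0.5]
grip_width: 0.7
F [-0.15  0.35  0.22] [ 604. -243.    5.] 8.98
time: 9.23
tool_pos: [604.2, -243.1, 3.2]
tcp_rot: [-1.788, 1.57, -0.193]
contact_force: [0.6, -0.3, 1.9]
grip_width: 0.2
F [0.25 0.11 2.06] [ 604.2 -243.1    3.3] 9.38
```

View pics/s9b.png

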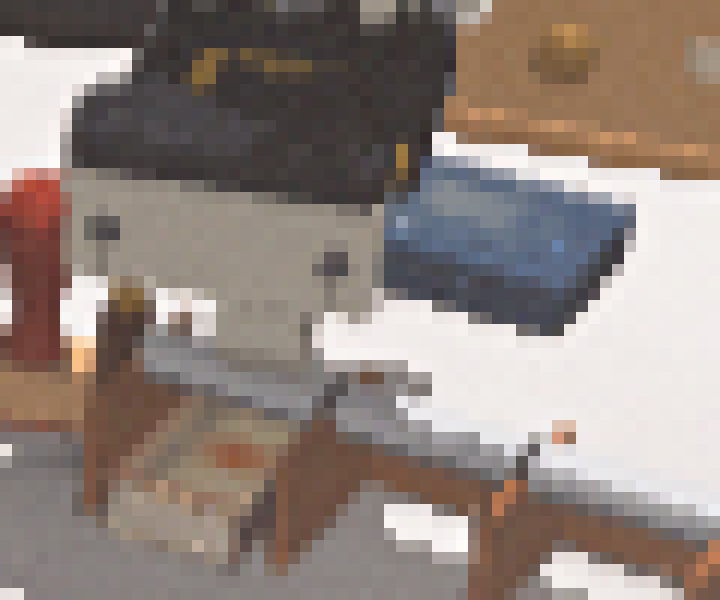

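```bash
python3 -m crank '[{"dx":0.1,"dy":0,"dz":0,"spin":0},{"dx":0.15,"dy":0,"dz":0,"spin":0},{"dx":0.15,"dy":0,"dz":0,"spin":0}]'; python3 f.py
python3 - <<'E'
from h import *
import pickle
s=pickle.load(open('scene0.pkl','rb'))
for u,v in((70,275),(385,300)):
    u=300+u/12;v=160+v/12
    d=s['T'][:3,:3]@np.array([(u-s['cx'])/s['f'],(v-s['cy'])/s['f'],1]);p=s['T'][:3,3]
    print(p+d*(509-p[0])/d[0])
E
```

```text
time: 9.68
tool_pos: [604.1, -243.1, 1.6]
tcp_rot: [-1.689, 1.57, -0.094]
contact_force: [0.1, -0.4, 2.1]
grip_width: 0.8
F [ 0.4  -0.23  2.29] [ 604.1 -243.1    1.7] 9.83
[ 509.         -216.20321846  107.26488105]
[ 509.         -289.50282952  114.76489897]
```

```bash
python3 -m crank '[{"dx":0.1,"dy":0.2,"dz":-0.75,"spin":0},{"dx":0.1,"dy":0.4,"dz":-1.5,"spin":0},{"dx":0.1,"dy":0.6,"dz":-2.25,"spin":0},{"dx":0.1,"dy":0.8,"dz":-3,"spin":0},{"dx":0.1,"dy":1.0,"dz":-3.8,"spin":0},{"dx":0.1,"dy":1.2,"dz":-4.6,"spin":0},{"dx":0.1,"dy":1.2,"dz":-4.6,"spin":0},{"dx":0.1,"dy":1.2,"dz":-4.6,"spin":0}]'; python3 f.py
```

```text
time: 10.5
tool_pos: [592.8, -290.9, 0.7]
tcp_rot: [-3.014, 1.57, -1.42]
contact_force: [-0.5, -1.6, 2.9]
grip_width: 0.0
F [-0.77 -1.71  3.17] [ 593.1 -289.7    0.7] 10.65
```

```bash
python3 -m crank '[{"dx":0,"dy":0.2,"dz":-0.75,"spin":0},{"dx":0,"dy":0.4,"dz":-1.5,"spin":0},{"dx":0,"dy":0.6,"dz":-2.25,"spin":0},{"dx":0,"dy":0.8,"dz":-3,"spin":0},{"dx":0,"dy":1.0,"dz":-3.8,"spin":0},{"dx":0,"dy":1.2,"dz":-4.5,"spin":0},{"dx":0,"dy":1.25,"dz":-4.9,"spin":0},{"dx":0,"dy":1.25,"dz":-4.9,"spin":0},{"dx":0,"dy":1.25,"dz":-4.9,"spin":0}]'; python3 f.py
python3 - <<'E'
from h import *
c=snap('scene','s10.png');f=c['frame']
cv2.imwrite('pics/s10b.png',cv2.resize(f[150:230,300:400],None,fx=8,fy=7,interpolation=cv2.INTER_NEAREST))
E
```

```text
time: 11.4
tool_pos: [581.6, -339.8, 0.7]
tcp_rot: [-3.093, 1.57, -1.499]
contact_force: [-0.6, -1.4, 2.7]
grip_width: 0.4
F [-0.56 -1.43  2.84] [ 581.9 -338.9    0.7] 11.55
```

View pics/s10b.png

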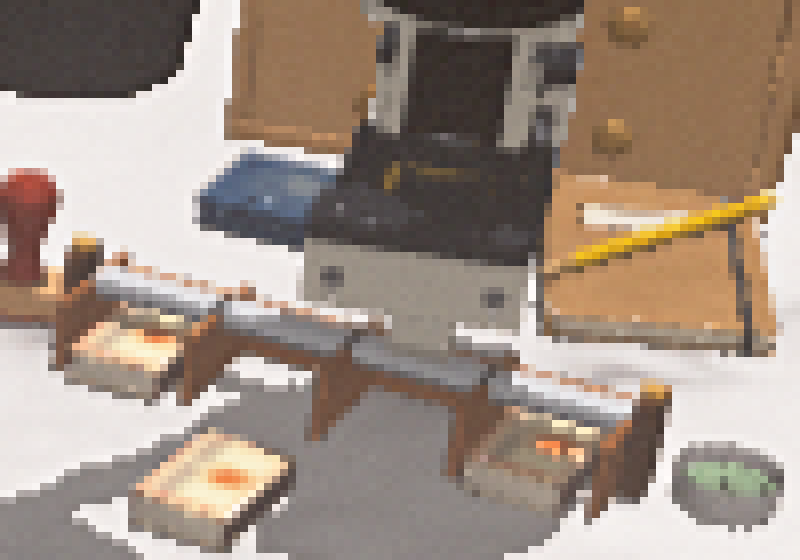

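```bash
python3 -m crank '[{"dx":-1,"dy":0,"dz":0,"spin":0},{"dx":-4,"dy":0,"dz":0,"spin":0},{"dx":-8,"dy":0,"dz":0,"spin":0},{"dx":-8,"dy":0,"dz":0,"spin":0},{"dx":-8,"dy":0,"dz":0,"spin":0}]'; python3 f.py
python3 - <<'E'
from h import *
import pickle
c=snap('scene','s11.png');f=c['frame']
cv2.imwrite('pics/s11b.png',cv2.resize(f[120:220,310:410],None,fx=6,fy=6,interpolation=cv2.INTER_CUBIC))
c=snap('side','d11.png');f=c['frame']
cv2.imwrite('pics/d11b.png',cv2.resize(f[70:190,210:330],None,fx=5,fy=5,interpolation=cv2.INTER_CUBIC))
c=snap('wrist','w11.png');pickle.dump(c,open('w11.pkl','wb'))
E
```

```text
time: 12.02
tool_pos: [583.5, -339.0, 84.0]
tcp_rot: [-2.152, 1.565, -0.556]
contact_force: [0.4, -0.2, 0.3]
grip_width: 0.4
F [-0.23  0.3  -0.43] [ 581.1 -337.6   79.4] 12.17
```

View pics/s11b.png

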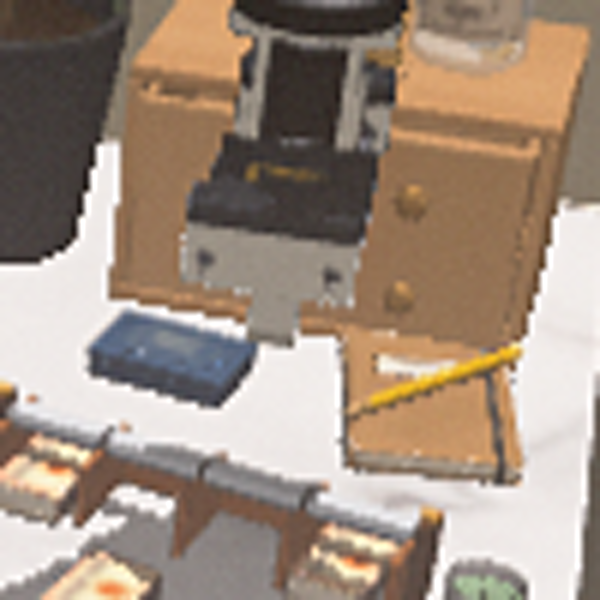

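View pics/d11b.png

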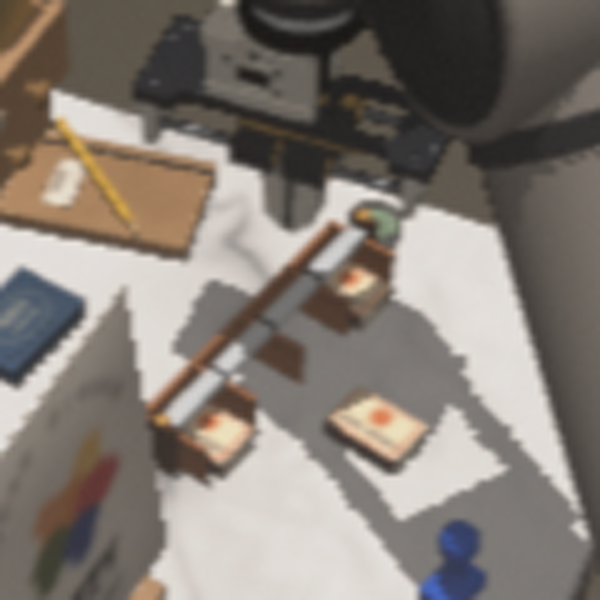

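View pics/w11.png

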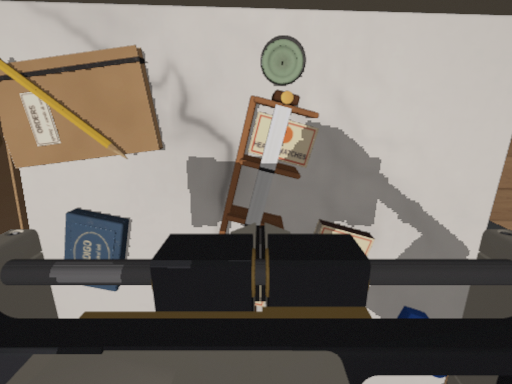

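```bash
python3 -m crank '[{"dx":0,"dy":6.5,"dz":10,"spin":0.25},{"dx":0,"dy":6.5,"dz":10,"spin":0.25},{"dx":0,"dy":6.5,"dz":10,"spin":0.25},{"dx":0,"dy":6.5,"dz":10,"spin":0.25},{"dx":0,"dy":6.5,"dz":10,"spin":0.25},{"dx":0,"dy":6.5,"dz":10,"spin":0.25},{"dx":0,"dy":6.5,"dz":10,"spin":0.25}]'; cat > g.py <<'E'
from h import *
O=np.array([560.2,-308.2]);xd=np.array([.9758,-.2188]);yd=np.array([.2188,.9758])
def rk(p):p=np.array(p)[:2]-O;return np.array([p@xd,p@yd]).round(1)
def st():
    o=sensors.get_obs();M=R(o['tcp_rot']);print('rack',rk(o['tool_pos']),'z',o['tool_pos'][2].round(1),'ty yaw rel rack',(np.arctan2(M[1,1],M[0,1])+.2205).round(3),'F',o['contact_force'].round(1),'j',o['joint_positions'].round(2),round(o['time'],2))
if __name__=='__main__': st()
E
python3 g.py; python3 - <<'E'
from h import *
import pickle
c=snap('wrist','w12.png');pickle.dump(c,open('w12.pkl','wb'))
E
```

```text
time: 12.9
tool_pos: [515.4, -241.3, 80.7]
tcp_rot: [-1.925, 1.569, -0.58]
contact_force: [1.2, 0.2, 0.4]
grip_width: 0.3
rack [-58.4  55.4] z 80.7 ty yaw rel rack 3.136 F [1.2 0.2 0.4] j [-0.57  0.53  1.55 -0.    1.06  2.79] 12.9
```

View pics/w12.png

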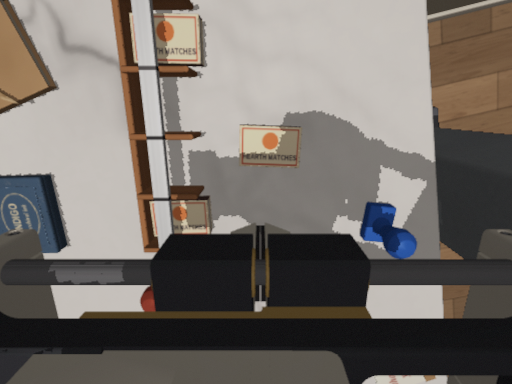

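```bash
python3 - <<'E'
from h import *; from g import *
import pickle
c=pickle.load(open('w12.pkl','rb'))
B=[rk(ray(c,*q,16)) for q in((241,125),(300,125.5),(298,166),(240,164))];print(B,sum(B)/4)
print('blue knob',rk(ray(c,400,242,62)),'foot',rk(ray(c,378,220,12)))
print('fin tips',[rk(ray(c,*q,34)) for q in((204,70),(200,135),(208,191))],'line',rk(ray(c,152,136,40)))
E
```

```text
[array([-41.7,  -8.3]), array([-94.5,  -7.5]), array([-93.9,  29.3]), array([-39.8,  27.1])] [-67.475  10.15 ]
blue knob [-174.4   84.8] foot [-176.2   85.3]
fin tips [array([-14.7, -51.7]), array([-8.2, -1.2]), array([-12. ,  47.9])] line [30.1 -1.1]
```

```bash
python3 -m crank '[{"dx":3,"dy":-0.3,"dz":0,"spin":0},{"dx":6,"dy":-0.3,"dz":0,"spin":0},{"dx":8,"dy":-0.3,"dz":0,"spin":0},{"dx":9.5,"dy":-0.3,"dz":0,"spin":0},{"dx":9.5,"dy":-0.3,"dz":0,"spin":0},{"dx":9.5,"dy":-0.3,"dz":0,"spin":0}]'; python3 g.py;python3 - <<'E'
from h import *
import pickle
c=snap('wrist','w13.png');pickle.dump(c,open('w13.pkl','wb'))
c=snap('scene','s13.png');f=c['frame']
cv2.imwrite('pics/s13b.png',cv2.resize(f[130:250,260:410],None,fx=5,fy=5,interpolation=cv2.INTER_CUBIC))
E
```

```text
time: 13.45
tool_pos: [517.3, -241.3, -15.1]
tcp_rot: [1.161, 1.569, 2.506]
contact_force: [0.6, -0.1, 0.5]
grip_width: 0.3
rack [-56.5  55.9] z -15.1 ty yaw rel rack 3.136 F [ 0.6 -0.1  0.5] j [-0.57  0.66  1.63  0.    0.86  2.8 ] 13.45
```

View pics/s13b.png

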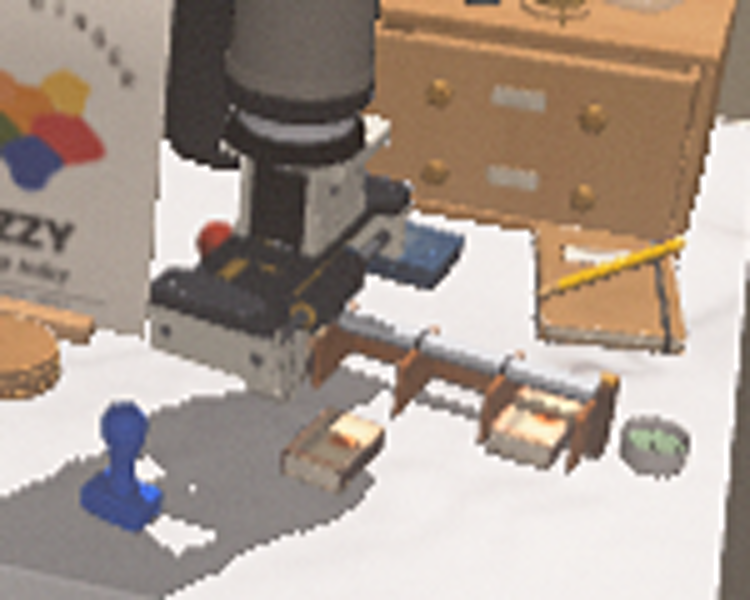

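View pics/w13.png

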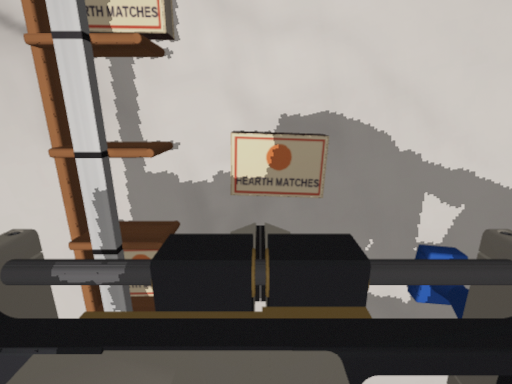

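```bash
python3 -m crank '[{"dx":0.5,"dy":0,"dz":0,"spin":0},{"dx":1.0,"dy":0,"dz":0,"spin":0},{"dx":1.0,"dy":0,"dz":0,"spin":0},{"dx":1.0,"dy":0,"dz":0,"spin":0}]'; python3 g.py
python3 -m crank '[{"dx":0,"dy":0,"dz":-0.7,"spin":0},{"dx":0,"dy":0,"dz":-1.4,"spin":0},{"dx":0,"dy":0,"dz":-2.0,"spin":0},{"dx":0,"dy":0,"dz":-2.5,"spin":0},{"dx":0,"dy":0,"dz":-3.0,"spin":0},{"dx":0,"dy":0,"dz":-3.5,"spin":0},{"dx":0,"dy":0,"dz":-3.8,"spin":0},{"dx":0,"dy":0,"dz":-3.8,"spin":0}]'; python3 g.py;python3 - <<'E'
from h import *
import pickle
c=snap('wrist','w14.png');pickle.dump(c,open('w14.pkl','wb'))
E
```

```text
time: 13.88
tool_pos: [517.2, -240.8, -24.4]
tcp_rot: [0.927, 1.571, 2.272]
contact_force: [-0.5, 0.9, -0.2]
grip_width: 0.5
rack [-56.7  56.4] z -24.4 ty yaw rel rack 3.137 F [-0.5  0.9 -0.2] j [-0.57  0.67  1.63  0.    0.83  2.8 ] 13.88
time: 14.55
tool_pos: [508.7, -278.7, -24.4]
tcp_rot: [-2.05, 1.571, -0.705]
contact_force: [-0.6, -0.2, -0.5]
grip_width: 0.3
rack [-56.7  17.5] z -24.4 ty yaw rel rack 3.136 F [-0.6 -0.2 -0.5] j [-0.63  0.69  1.61 -0.    0.85  2.73] 14.55
```

View pics/w14.png

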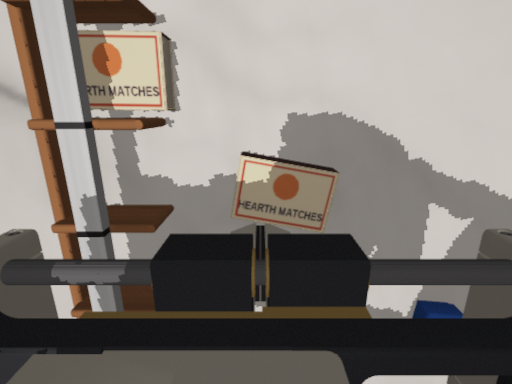

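```bash
cat > b.py <<'E'
from h import *; from g import *
import pickle,sys
def box(f,Q,z=16):
    c=pickle.load(open(f,'rb'));B=[rk(ray(c,*q,z)) for q in Q];C=sum(B)/4
    e=B[0]+B[3]-B[1]-B[2];print('corners',B,'ctr',C,'yaw rel',np.arctan2(e[1],e[0]).round(3))
E
python3 - <<'E'
from b import *
box('w14.pkl',((243,156),(337,172),(323,229),(231,218)))
E
```

```text
corners [array([-47.8, -34.8]), array([-99.9, -25.5]), array([-94.1,   8.9]), array([-39.9,   1.6])] ctr [-70.425 -12.45 ] yaw rel -0.155
```

```bash
python3 -m crank '[{"dx":0,"dy":0,"dz":1.0,"spin":0},{"dx":0,"dy":2.8,"dz":1.0,"spin":0},{"dx":0,"dy":2.8,"dz":1.0,"spin":0},{"dx":0,"dy":2.8,"dz":0.3,"spin":0},{"dx":0,"dy":2.8,"dz":-0.3,"spin":0},{"dx":0,"dy":2.8,"dz":-0.8,"spin":0},{"dx":0,"dy":2.8,"dz":-1.2,"spin":0},{"dx":0,"dy":2.8,"dz":-1.2,"spin":0}]'; python3 g.py;python3 - <<'E'
from h import *
import pickle
c=snap('wrist','w15.png');pickle.dump(c,open('w15.pkl','wb'))
E
```

```text
time: 15.27
tool_pos: [479.2, -284.7, -24.4]
tcp_rot: [-2.032, 1.57, -0.687]
contact_force: [0.5, 0.6, -0.4]
grip_width: 0.5
rack [-84.2   5.2] z -24.4 ty yaw rel rack 3.136 F [ 0.5  0.6 -0.4] j [-0.67  0.66  1.67 -0.    0.81  2.69] 15.27
```

View pics/w15.png

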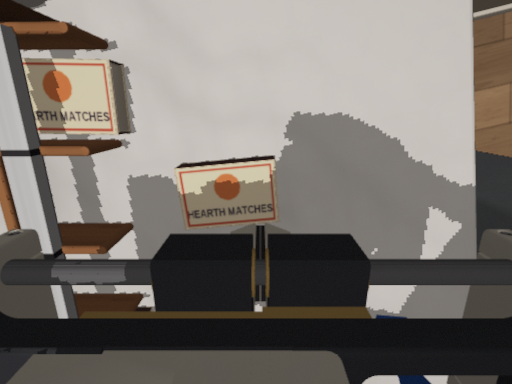

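```bash
python3 - <<'E'
from b import *
box('w15.pkl',((178,167),(275,160),(277,220),(185,230)))
E
```

```text
corners [array([-39. , -41.1]), array([-92.8, -44.7]), array([-94.3,  -9.3]), array([-39.8,  -3.2])] ctr [-66.475 -24.575] yaw rel 0.089
```

```bash
python3 -m crank '[{"dx":0,"dy":0,"dz":1.5,"spin":0},{"dx":0,"dy":-2,"dz":1.5,"spin":0},{"dx":0,"dy":-3.9,"dz":1.5,"spin":0},{"dx":0,"dy":-3.9,"dz":1.5,"spin":0},{"dx":0,"dy":-3.9,"dz":0.9,"spin":0},{"dx":0,"dy":-3.9,"dz":0.5,"spin":0},{"dx":0,"dy":-3.9,"dz":0.3,"spin":0},{"dx":0,"dy":-3.9,"dz":0.1,"spin":0},{"dx":0,"dy":-3.9,"dz":0.1,"spin":0}]'; python3 g.py;python3 - <<'E'
from h import *
import pickle
c=snap('wrist','w16.png');pickle.dump(c,open('w16.pkl','wb'))
E
```

```text
time: 16.07
tool_pos: [516.4, -291.5, -24.4]
tcp_rot: [1.055, 1.57, 2.399]
contact_force: [0.1, -0.2, 0.7]
grip_width: 0.4
rack [-46.4   6.7] z -24.4 ty yaw rel rack 3.136 F [ 0.1 -0.2  0.7] j [-0.64  0.7   1.57  0.    0.87  2.72] 16.07
```

View pics/w16.png

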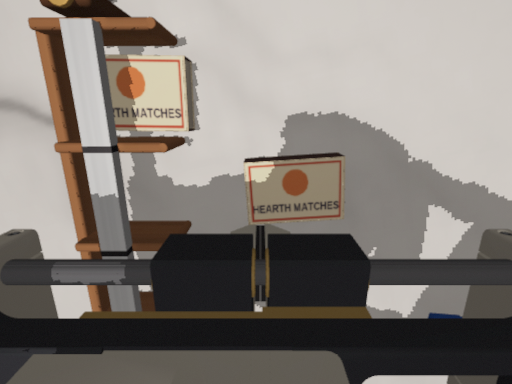

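```bash
python3 - <<'E'
from b import *
box('w16.pkl',((246,161),(343,156),(345,218),(249,223)))
c=pickle.load(open('w16.pkl','rb'))
print('fins y at mouth z34',[rk(ray(c,*q,34)) for q in((186,143),(192,224))],'lines',rk(ray(c,100,147,40)),rk(ray(c,118,251,40)))
E
```

```text
corners [array([-39. , -42.8]), array([-92.2, -45.2]), array([-96.2,  -8.8]), array([-40.,  -6.])] ctr [-66.85 -25.7 ] yaw rel 0.047
fins y at mouth z34 [array([-11.4, -54.8]), array([-11.2, -13.1])] lines [ 26.6 -54. ] [26.2 -1. ]
```

```bash
python3 -m crank '[{"dx":0,"dy":0,"dz":1.5,"spin":0},{"dx":0,"dy":0,"dz":1.5,"spin":0},{"dx":0,"dy":4,"dz":1.5,"spin":0},{"dx":0,"dy":7,"dz":1.5,"spin":0},{"dx":0,"dy":8.8,"dz":1.5,"spin":0},{"dx":0,"dy":8.8,"dz":1.5,"spin":0},{"dx":0.3,"dy":8.8,"dz":-1,"spin":0},{"dx":0.5,"dy":8.8,"dz":-3,"spin":0},{"dx":0.5,"dy":8.8,"dz":-3,"spin":0},{"dx":0.5,"dy":8.8,"dz":-3,"spin":0},{"dx":0.5,"dy":8.8,"dz":-3,"spin":0}]'; python3 g.py;python3 - <<'E'
from h import *
import pickle
c=snap('wrist','w17.png');pickle.dump(c,open('w17.pkl','wb'))
c=snap('scene','s17.png');f=c['frame']
cv2.imwrite('pics/s17b.png',cv2.resize(f[130:250,260:410],None,fx=5,fy=5,interpolation=cv2.INTER_CUBIC))
E
```

```text
time: 17.03
tool_pos: [425.0, -300.1, -29.4]
tcp_rot: [0.306, 1.57, 1.651]
contact_force: [-0.5, 0.2, -0.6]
grip_width: 0.4
rack [-133.7  -21.6] z -29.4 ty yaw rel rack 3.137 F [-0.5  0.2 -0.6] j [-0.76  0.62  1.78  0.    0.74  2.6 ] 17.03
```

View pics/w17.png

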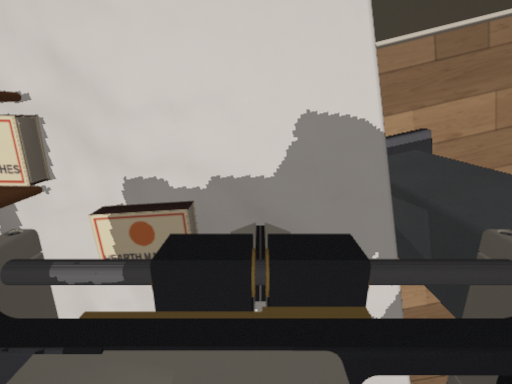

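View pics/s17b.png

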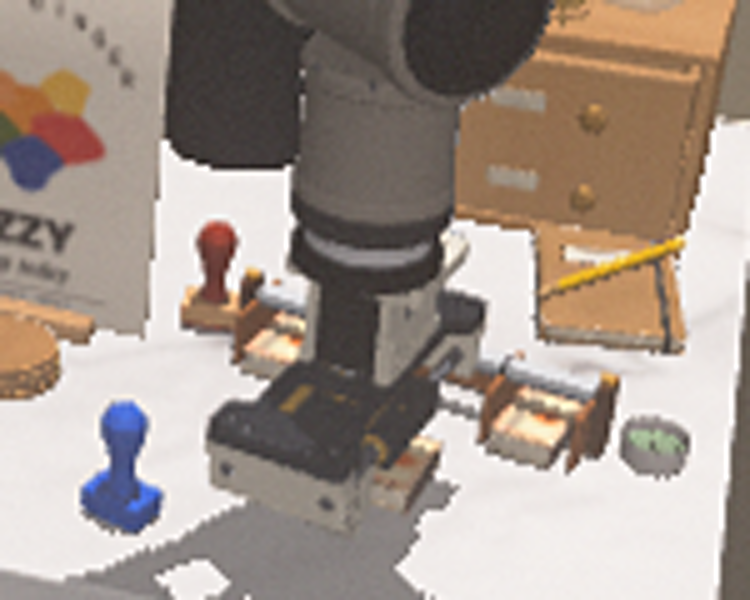

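```bash
python3 -m crank '[{"dx":0,"dy":-1,"dz":-0.15,"spin":0},{"dx":0,"dy":-1.8,"dz":-0.15,"spin":0},{"dx":0,"dy":-2.4,"dz":-0.15,"spin":0},{"dx":0,"dy":-3,"dz":-0.15,"spin":0},{"dx":0,"dy":-3.6,"dz":-0.15,"spin":0},{"dx":0,"dy":-4.2,"dz":-0.15,"spin":0},{"dx":0,"dy":-4.6,"dz":-0.15,"spin":0},{"dx":0,"dy":-4.6,"dz":-0.15,"spin":0}]'; python3 g.py;python3 - <<'E'
from h import *
import pickle
c=snap('wrist','w18.png');pickle.dump(c,open('w18.pkl','wb'))
c=snap('side','d18.png');f=c['frame']
cv2.imwrite('pics/d18b.png',cv2.resize(f[70:190,210:330],None,fx=5,fy=5,interpolation=cv2.INTER_CUBIC))
E
```

```text
time: 17.8
tool_pos: [470.0, -312.7, -29.4]
tcp_rot: [-1.866, 1.57, -0.52]
contact_force: [0.5, -0.1, 0.4]
grip_width: 0.4
rack [-87.  -24.1] z -29.4 ty yaw rel rack 3.137 F [ 0.5 -0.1  0.4] j [-0.72  0.67  1.66  0.    0.81  2.64] 17.8
```

View pics/w18.png

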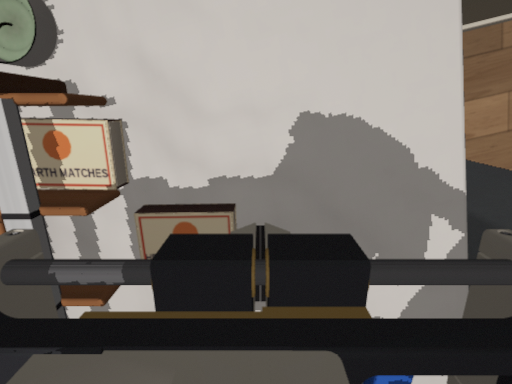

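View pics/d18b.png

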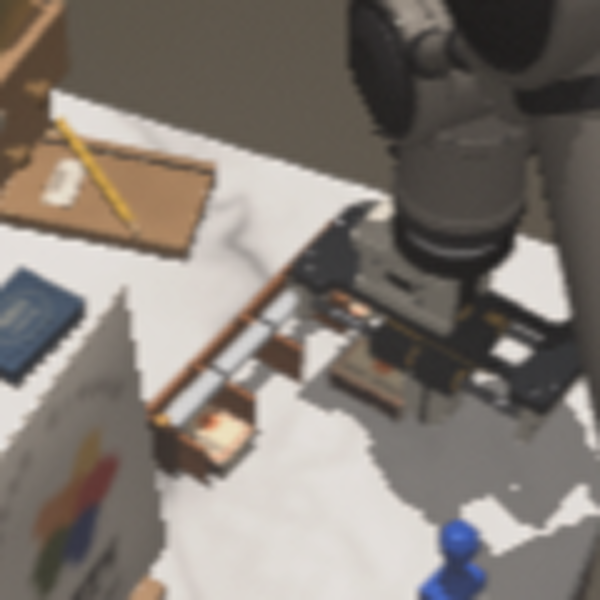

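```bash
python3 - <<'E'
from b import *
c=pickle.load(open('w18.pkl','rb'))
print([rk(ray(c,*q,16)) for q in((138,212),(236,211))],'line c/d',rk(ray(c,18,216,40)),'fin tip',rk(ray(c,85,211,34)))
E
```

```text
[array([-18.6, -45.8]), array([-73.7, -46.2])] line c/d [ 27.4 -52.9] fin tip [ -0.8 -53.1]
```

```bash
python3 -m crank '[{"dx":0,"dy":-0.6,"dz":-0.1,"spin":0},{"dx":0,"dy":-1.2,"dz":-0.2,"spin":0},{"dx":0,"dy":-1.8,"dz":-0.2,"spin":0},{"dx":0,"dy":-2.4,"dz":-0.2,"spin":0},{"dx":0,"dy":-3.0,"dz":-0.2,"spin":0},{"dx":0,"dy":-3.6,"dz":-0.2,"spin":0},{"dx":0,"dy":-4.1,"dz":-0.2,"spin":0},{"dx":0,"dy":-4.5,"dz":-0.2,"spin":0},{"dx":0,"dy":-4.5,"dz":-0.2,"spin":0}]'; python3 g.py;python3 - <<'E'
from h import *
import pickle
c=snap('wrist','w19.png');pickle.dump(c,open('w19.pkl','wb'))
E
```

```text
time: 18.65
tool_pos: [513.4, -324.6, -29.4]
tcp_rot: [-1.855, 1.57, -0.509]
contact_force: [1.1, 0.1, -0.7]
grip_width: 0.4
rack [-42.  -26.2] z -29.4 ty yaw rel rack 3.137 F [ 1.1  0.1 -0.7] j [-0.69  0.73  1.52  0.    0.89  2.68] 18.65
```

View pics/w19.png

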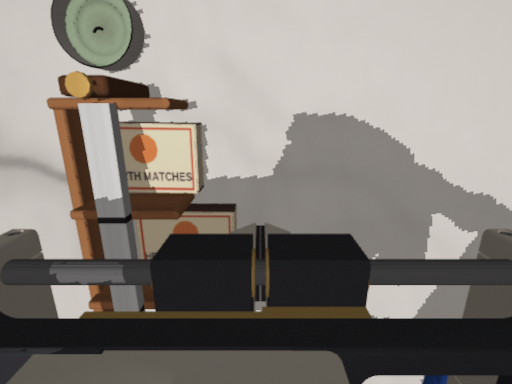

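```bash
python3 -m crank '[{"dx":0,"dy":-0.5,"dz":0,"spin":0},{"dx":0,"dy":-1,"dz":0,"spin":0},{"dx":0,"dy":-1.4,"dz":0,"spin":0},{"dx":0,"dy":-1.8,"dz":0,"spin":0},{"dx":0,"dy":-1.8,"dz":0,"spin":0},{"dx":0,"dy":-1.8,"dz":0,"spin":0}]'; python3 f.py; python3 g.py; python3 -m crank '[{"dx":0,"dy":-0.1,"dz":0,"spin":0},{"dx":0,"dy":-0.2,"dz":0,"spin":0},{"dx":0,"dy":-0.3,"dz":0,"spin":0},{"dx":0,"dy":-0.3,"dz":0,"spin":0}]'; python3 f.py; python3 g.py
```

```text
time: 19.2
tool_pos: [530.3, -328.4, -29.5]
tcp_rot: [-0.551, 1.571, 0.794]
contact_force: [-0.9, -0.5, 0.6]
grip_width: 0.3
F [ 0.31 -0.33  0.2 ] [ 529.9 -328.4  -29.5] 19.35
rack [-25.1 -26.3] z -29.5 ty yaw rel rack 3.137 F [ 0.8 -0.5 -0.2] j [-0.68  0.75  1.47  0.    0.92  2.69] 19.35
time: 19.68
tool_pos: [533.2, -329.2, -29.4]
tcp_rot: [-1.603, 1.571, -0.257]
contact_force: [-0.2, 0.0, -0.1]
grip_width: 0.4
F [ 0.4   0.06 -0.18] [ 533.  -329.1  -29.4] 19.83
rack [-21.9 -26.3] z -29.4 ty yaw rel rack 3.137 F [ 1.2 -0.2 -0.3] j [-0.68  0.76  1.46  0.    0.92  2.69] 19.83
```

```bash
python3 -m crank '[{"dx":0,"dy":-0.1,"dz":0,"spin":0},{"dx":0,"dy":-0.2,"dz":0,"spin":0},{"dx":0,"dy":-0.2,"dz":0,"spin":0}]'; python3 f.py;  python3 -m crank '[{"dx":0,"dy":-0.1,"dz":0,"spin":0},{"dx":0,"dy":-0.15,"dz":0,"spin":0},{"dx":0,"dy":-0.15,"dz":0,"spin":0}]'; python3 f.py; python3 g.py
```

```text
time: 20.08
tool_pos: [534.6, -329.5, -29.5]
tcp_rot: [1.353, 1.57, 2.698]
contact_force: [-2.7, 0.1, 0.8]
grip_width: 0.4
F [-2.31  0.7   1.15] [ 534.6 -329.5  -29.5] 20.23
time: 20.48
tool_pos: [534.7, -329.4, -29.6]
tcp_rot: [1.367, 1.567, 2.712]
contact_force: [-7.7, 0.8, 3.7]
grip_width: 0.7
F [-7.83  0.75  3.64] [ 534.7 -329.5  -29.6] 20.63
rack [-20.2 -26.3] z -29.6 ty yaw rel rack 3.137 F [-7.3  0.4  3.6] j [-0.67  0.76  1.45 -0.    0.93  2.69] 20.63
```

```bash
python3 -m crank '[{"dx":0,"dy":0.3,"dz":0,"spin":0},{"dx":0,"dy":1,"dz":0,"spin":0},{"dx":0,"dy":3,"dz":0,"spin":0},{"dx":0,"dy":6,"dz":0,"spin":0},{"dx":0,"dy":6,"dz":0,"spin":0},{"dx":-4,"dy":6,"dz":0,"spin":0},{"dx":-8,"dy":6,"dz":0,"spin":0},{"dx":-12,"dy":6,"dz":3,"spin":0},{"dx":-16,"dy":6,"dz":6,"spin":0},{"dx":-18,"dy":6,"dz":8,"spin":0},{"dx":-18,"dy":6,"dz":8,"spin":0},{"dx":-18,"dy":6,"dz":8,"spin":0}]'; python3 g.py;python3 - <<'E'
from h import *
import pickle
c=snap('wrist','w20.png');pickle.dump(c,open('w20.pkl','wb'))
cv2.imwrite('pics/w20b.png',cv2.resize(c['frame'],(800,600),interpolation=cv2.INTER_CUBIC))
c=snap('scene','s20.png');f=c['frame']
cv2.imwrite('pics/s20b.png',cv2.resize(f[130:250,260:410],None,fx=5,fy=5,interpolation=cv2.INTER_CUBIC))
E
```

```text
time: 21.63
tool_pos: [497.6, -237.8, 153.1]
tcp_rot: [-1.857, 1.565, -0.509]
contact_force: [0.3, 0.1, -0.9]
grip_width: 0.6
rack [-76.5  54.9] z 153.1 ty yaw rel rack 3.139 F [ 0.3  0.1 -0.9] j [-0.59  0.42  1.52  0.    1.2   2.78] 21.63
```

View pics/w20b.png

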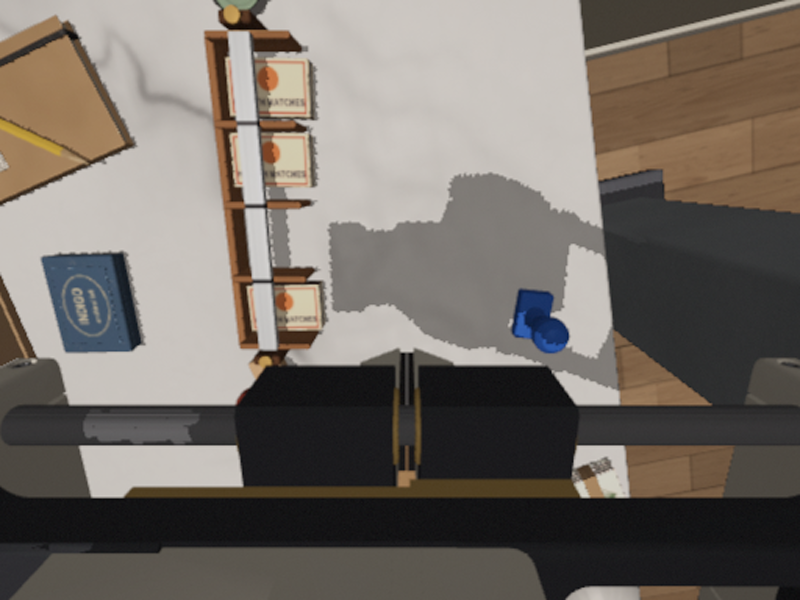

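View pics/s20b.png

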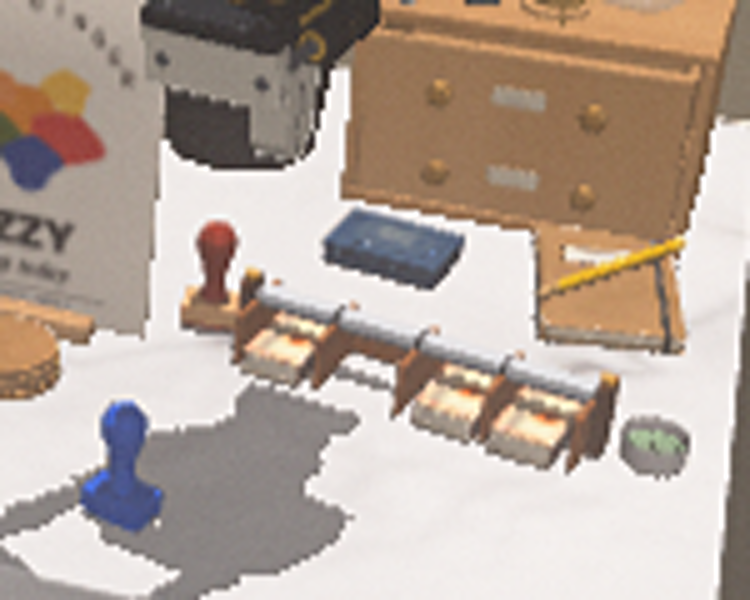

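```bash
python3 - <<'E'
from b import *
c=pickle.load(open('w20.pkl','rb'))
k=.64
print('front edges',[rk(ray(c,u*k,v*k,16)) for u,v in((311,90),(313,160),(322,305))])
o=sensors.get_obs();print(o['dq'].round(3),o['contact_force'].round(1),o['time'])
print(bot.close_job())
E
```

```text
front edges [array([-10.5, -76.2]), array([ -9. , -30.2]), array([-9.2, 78.7])]
[-0.017  0.028  0.01  -0.     0.003  0.003] [ 0.5  0.5 -0.1] 21.7333
the job is handed in; nothing more can be done
None
```

I counted from the red-stamp (left) end. With closed fingers I pressed the rail over the first gap at about 2.3 N, slid along to the second and stopped in the middle of the third. Force was about 3 N over the second and third gaps, and I did not touch the rail over the fourth. I then lifted off and pushed the matchbox sideways with three short nudges to line it up. Next I pushed it lengthwise into the third gap until it met the stop at about 8 N, then backed off. I handed the job in at about 21.7 s; no verdict was reported.

- **Final check:** the box's front edge lies level with the two stored boxes, within about 1.5 mm. That matches the pushing finger stopping at the expected spot.
- **Bystanders:** the red stamp, blue stamp, candle, stored boxes and blue pad look unmoved, and I saw no sign of touching them. The bell, card pack and stapler were not in my last views.
- **What disagreed:** the fingertips really end about 35 mm above the reported tool point, shown by both outside cameras and by the contact with the rail. I worked by touch and allowed for that offset, so the reported heights during the pushes are below zero.
- **Mishap, corrected:** the first sideways nudge turned the box about 9°, so I made two more short nudges to straighten it before the push in.

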